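Bolt open the sprung gate of a laser enclosure

TASK

The self-closing gate of the two-tier laser enclosure is bolted shut and has to stand open for beam alignment. Lift the gate's drop bolt by its round knob, swing the gate open against its torsion spring until the bolt is over the steel keeper on the front of the breadboard, hold it there and put the bolt fully down into the keeper, so that the gate stays open by itself when you let go. Never let the gate snap back, and do not knock over or shove the other things on the table and on the upper deck.

Things in the scene. Friction and masses are not known exactly. Their poses are not given: they have to be found in the camera images.
- enclosure: fixed two-tier enclosure on a black breadboard 290 x 222 x 12 mm (x -165..125, y -185..37 mm in its frame). Low black walls and the gate stand on its rear half, 105 mm above the table. Origin: on the gate's vertical hinge axis, at table level. x points to its rear (the gate opens towards -x, the robot's side), y along the front to the hinge side, z up
- deck_edge (a point): middle of the lower front edge of the aluminium upper deck, 260 mm above the table. The deck is 10 mm thick, 222 mm wide, on four pillars, and spans x -18..125 mm of the enclosure: it covers the bolt's knob while the gate is shut, so an upright tool cannot get at it; come tilted about 40 degrees from the enclosure's -x side
- gate (a joint): gate angle about the hinge axis, rad: 0 shut, growing as the free edge swings to the enclosure's -x side (clockwise from above), end stop 1.75. At angle q the bolt stands at x = -125 sin q, y = -125 cos q mm of the enclosure. A torsion spring pulls it shut with 0.28 N m at 0 and 0.35 N m more per rad (about 6 N at the knob over the keeper)
- gate_edge (a point): middle of the gate panel's top edge, 106 mm above the table. The panel (black frame, amber window) is 142 mm wide, 6 mm thick, 20 to 106 mm above the table, and lies 13 to 19 mm behind the line from hinge axis to bolt
- bolt (a joint): height of the drop bolt on the gate, m: 0 fully down, 0.032 fully up. It falls by its own weight (0.11 kg) when let go. Keeper lips reach 12 mm above the lowered bolt's tip, so it must be raised more than 12 mm to swing over them (20 mm is good)
- bolt_knob (a point): centre of the bolt's upright bright steel knurled knob, a cylinder 20 mm in diameter and 36 mm high that turns freely about its own upright axis; 146 mm above the table with the bolt down, 40 mm above the gate's top edge
- bolt_tip (a point): lower end of the bolt, a steel rod 10 mm in diameter; 18 mm above the table when fully down
- keeper: fixed steel keeper on the front of the breadboard. Origin on the gate's hinge axis, 12 mm above the table; its slot lies 125 mm along its -y axis, so the gate is over it at gate angle = enclosure yaw minus keeper yaw (1.1 to 1.5 rad). Foot 4 mm; on the side the gate comes from (+x) a lip 14 mm higher; on the far side (-x) a stop lug 50 mm high that the raised bolt cannot pass
- keeper_slot (a point): middle of the keeper's slot, where the bolt's tip ends up when fully down; 18 mm above the table. The slot is 17 mm wide along the swing, between lip and lug
- driver_box: small black box 34 x 54 x 16 mm loose on the upper deck; origin at the centre of its underside; leave alone
- zoom_housing: black cylindrical zoom housing 34 x 45 x 42 mm standing loose on the upper deck; origin under its centre; leave alone
- post_holder_b: black post holder 36 x 24 x 50 mm standing loose on the table, left of the breadboard; origin under its centre; leave alone
- lens_box: flat card box 40 x 62 x 14 mm loose on the table, right of the breadboard; origin under its centre; leave alone

How it is judged:
On the way, in this order (a step that is already met when the one before it is completed fails the run):
1. the bolt is lifted clear of the keeper that holds the gate shut (value of joint bolt above 0.012 m and value of joint gate below 0.15 rad).
2. the gate is wound open against its spring and held with the raised bolt over the open keeper's slot (value of joint bolt above 0.01 m and horizontal distance between bolt_tip and keeper_slot below 0.008 m), for 0.1 s.
At the end, for the whole second after the job is handed in: the bolt is down to within 4 mm of its lowest position with its tip inside the open keeper's slot (within 7 mm of its middle), and the gate rests there against its spring (value of joint bolt below 0.004 m and horizontal distance between bolt_tip and keeper_slot below 0.007 m and velocity of joint gate between -0.1 and 0.1 rad/s); the robot touches nothing.
It fails at once if the gate is let go and snaps back towards shut (faster than 2.5 rad/s, clear of the keeper) (velocity of joint gate below -2.5 rad/s and value of joint gate below 1 rad).
It fails at once if a bystander is shoved more than 30 mm or knocked over (distance of any of driver_box, zoom_housing, post_holder_b, lens_box from where it was at the start of the episode above 0.03 m or angle between any of zoom_housing, post_holder_b's own z axis and vertical above 0.7 rad).
It also fails if it takes over 51 s, if anything falls off the work surface, if the arm or the gripper's body presses on something with over 40 N, if the wrist force passes 120 N, or if a joint passes its speed limit or range.

ROBOT

A 7-joint arm with a two-finger parallel gripper is mounted at the origin on a cart in front of the work surface, level with it; the furniture and walls round the work are solid. World frame = base frame: x ahead of the robot, y to its left, z up, the work surface at z = 0. Lengths are in m, angles in rad, forces in N, time in s.
With the tool pointing down it reaches from about 0.4 to 0.875 m from the base axis. Payload 19.3 kg.
Tool frame: the origin (TCP) lies at the very end of the fingers, on their centre line; the grasp point (between the pads) lies 19 mm behind it; z points along the fingers, y is the line along which they close (so a half turn about z gives the same grasp; the last joint's range is limited). The gripper opens to 85 mm and grips with 20 to 120 N. Pads are 22 mm wide; open, the fingers measure 114 mm over their backs; the gripper's body (76 mm by 85 mm) begins 54 mm behind the grasp point. The pads swing forward as they close: fully open they stand 13 mm farther back than shut.
Start: joints at [1.136, 0.521, -0.036, 1.599, 0.021, 1.021, -0.113], TCP at [0.223, -0.584, 0.231] pointing down, gripper open.
Joint ranges: [-2.91, 2.91], [-0.3, 2.13], [-1.5, 1.42], [0.17, 2.43], [-1.26, 4.41], [0.16, 1.93], [-2.52, 2.52]. Speed limits (rad/s): [1.89, 1.89, 2.39, 2.39, 3.01, 3.01, 3.01].

INTERFACE

Orientations are given as [roll, pitch, yaw] about the fixed x, y, z axes, in that order (R = Rz(yaw) Ry(pitch) Rx(roll)).
In Python, from workcell import bot gives the robot as it stands.
- The arm moves only by the tool carry_out, never from a script. Its argument "rows" is a list that holds one entry, the list of rows, each a list of 4 numbers: the shift along the tool's x, y, z in m, then the turn about the tool's z in degrees. In form: [[[x, y, z, twist], ...]]. A call has 1 to 12 rows; each row is the pose to reach, as a shift and turn from the pose commanded when the call began, along the tool's axes at that moment; what a row does not reach only later rows make up. A row lasts 1/12 s, in which the tool goes at most 41.7 mm and 7.16 degrees, less where a joint would pass 70% of its speed; a pose out of reach is approached as far as the arm can. A call with a gripper value outside its range is refused whole. "grip" is the finger opening in m, from 0 to 0.0854, set as the call begins (left out, the last holds). The fingers move at their own pace and stop on an object; "grip_force" is the grip in N (left out, the last holds). Time passes only in rows, so rows that repeat a pose let the fingers close. It gives the time, the measured TCP pose, the force, the opening and the grip force at its end, in the units of the state.
- bot.observe(): the state, without advancing time (a new reading comes with each control period).
- bot.grab_frame(name): name is "scene" or "top"; returns a dict with "pixels" (384x512x3 uint8, red, green, blue), "K" (3x3 intrinsics, pixels), "pose" (4x4, takes a point from camera to world coordinates). Camera axes: x right, y down, z forward; pixel columns grow to the right and rows downward; lengths in m; the calibration is good to about 2 mm. A picture is of the moment at which its call begins. There is no depth.
- bot.job_done(): hands the job in; it is judged then, once.
Trained networks look in a picture, given as the dict that the camera call returned (one of the last four; its "shot" number tells which), for a name from the list of things; names that differ only in an ending like _2 or _b are one class to them, and where a whole thing is asked for, a point or a joint stands for the part that bears it (a point fixed in the world has none). Each returns a list of dicts, best first, with "conf" (0 to 1); they miss things now and then, are a little off and sometimes report something else, mostly with a low value. They report only what shows in the picture. A call takes as long as a camera call.
- bot.look_for(picture, label): "position" ([column, row] in pixels, amid what is visible of it).
- bot.regions_of(picture, label): "region" (384x512 bool, what is visible of it) and "position" ([column, row] in pixels, amid what is visible of it).
- bot.spot_point(picture, label): "position" ([column, row] in pixels: a listed point, or the origin of a listed thing).
The state is a dict: "clock": time; "qpos": joint angles; "qd": joint speeds; "joint_efforts": joint torques, N m; "position": TCP position; "tool_rot": TCP orientation; "force": force on the tool from outside, world axes, zero at the start; "moment": the same for the moment, N m; "grip_width": finger opening in m; "finger_force": force on a finger pad.
Only numpy, scipy, OpenCV 4.12 (cv2) and the standard library are available. Lean on these libraries where they do the work, as an engineer would, in place of code of your own. Each camera call takes 0.05 s, during which the arm holds its last target. There are 200 camera calls.

## Working session

There is one attempt and no reset: what is moved stays moved. The work goes in short steps, Python scripts to look and compute and a tool call to move; the robot and the scene stay as the last step left them, time stands still between calls to the robot, and variables do not carry over. Pictures are saved under pics/ and viewed, at most 10 in all, crops included, and the job is handed in when it is done.

Besides the shell and the picture viewer there is one more tool, called after "Call:" as name(argument=value, ...) on one line, values as JSON. carry_out: Moves the arm, as the interface text tells. Its arguments: {"type":"object","properties":{"rows":{"type":"array","items":{"type":"array","items":{"type":"array","items":{"type":"number"}}}},"grip":{"type":"number"},"grip_force":{"type":"number"}},"required":["rows"]}

```bash
mkdir -p pics; ls; python3 - <<'E'
from workcell import bot
import cv2,numpy as np
print({k:np.round(v,3).tolist() for k,v in bot.observe().items()})
for n in ["scene","top"]:
    f=bot.grab_frame(n); cv2.imwrite(f"pics/{n}0.png",f["pixels"][:,:,::-1])
    print(n,np.round(f["K"],1).tolist(),np.round(f["pose"],3).tolist())
    for l in ["enclosure","deck_edge","gate_edge","bolt_knob","bolt_tip","keeper","keeper_slot","driver_box","zoom_housing","post_holder_b","lens_box"]:
        r=bot.spot_point(f,l); print(l,[(np.round(a["position"],1).tolist(),round(a["conf"],2)) for a in r[:2]])
E
```

```text
pics
{'clock': 0.0, 'qpos': [1.136, 0.522, -0.036, 1.6, 0.021, 1.021, -0.113], 'qd': [-0.0, -0.0, -0.001, -0.001, -0.0, -0.003, 0.001], 'joint_efforts': [0.0, -92.712, 1.98, -36.993, 0.018, 0.008, 0.0], 'position': [0.223, -0.584, 0.231], 'tool_rot': [-3.14, 0.0, 0.365], 'force': [0.21, 0.075, 0.141], 'moment': [0.012, 0.021, -0.003], 'finger_force': 0.0, 'grip_width': 0.086}
scene [[489.6, 0.0, 260.2], [0.0, 489.6, 199.2], [0.0, 0.0, 1.0]] [[-0.907, -0.186, 0.379, 0.107], [-0.422, 0.425, -0.801, 0.442], [-0.012, -0.886, -0.464, 0.632], [0.0, 0.0, 0.0, 1.0]]
enclosure [([225.4, 272.5], 0.65)]
deck_edge [([251.1, 155.1], 0.69)]
gate_edge [([241.6, 218.4], 0.81)]
bolt_knob [([256.7, 192.6], 0.83)]
bolt_tip [([257.5, 241.2], 0.68)]
keeper [([285.2, 274.9], 0.32)]
keeper_slot [([284.7, 276.7], 0.66), ([252.7, 153.7], 0.61)]
driver_box [([233.8, 133.4], 0.69), ([286.6, 271.8], 0.36)]
zoom_housing [([207.3, 146.7], 0.67), ([226.4, 276.5], 0.63)]
post_holder_b [([220.2, 307.7], 0.54)]
lens_box [([300.0, 229.8], 0.91)]
top [[445.9, 0.0, 257.2], [0.0, 445.9, 193.3], [0.0, 0.0, 1.0]] [[-0.039, -0.978, 0.204, 0.31], [-0.999, 0.039, -0.003, -0.347], [-0.005, -0.204, -0.979, 1.034], [0.0, 0.0, 0.0, 1.0]]
enclosure [([230.2, 189.9], 0.62)]
deck_edge [([267.3, 171.4], 0.94)]
gate_edge [([268.3, 177.1], 0.56)]
bolt_knob [([290.0, 176.9], 0.42)]
bolt_tip [([284.1, 194.5], 0.72)]
keeper [([242.9, 238.8], 0.33)]
keeper_slot [([244.0, 241.9], 0.78)]
driver_box [([295.6, 132.5], 0.66)]
zoom_housing [([248.3, 127.1], 0.56)]
post_holder_b [([190.0, 209.3], 0.49), ([283.8, 192.7], 0.21)]
lens_box [([340.2, 215.5], 0.8), ([247.6, 127.5], 0.56)]
```

View pics/scene0.png

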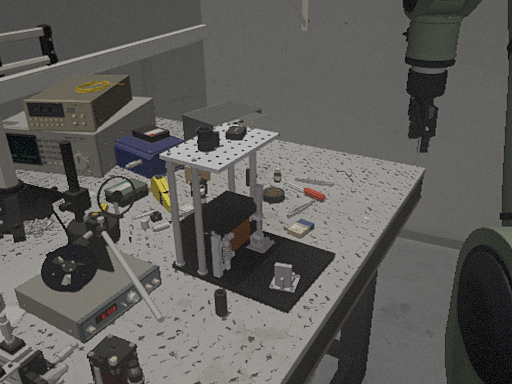

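View pics/top0.png

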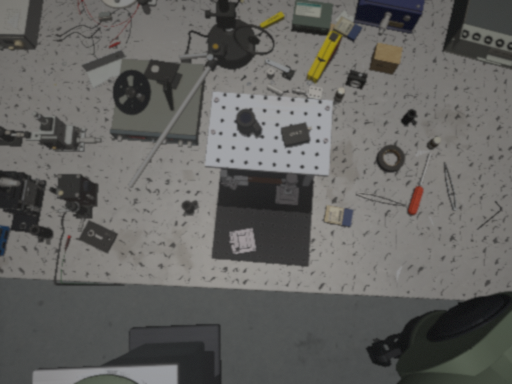

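```bash
cat > h.py <<'E'
import numpy as np, cv2
from scipy.optimize import least_squares
from scipy.spatial.transform import Rotation as R
from workcell import bot
def proj(f,p):
    P=np.linalg.inv(f["pose"]); c=P[:3,:3]@p+P[:3,3]; u=f["K"]@c; return u[:2]/u[2]
def Rz(a): return R.from_euler('z',a).as_matrix()
def model(v):  # enclosure x,y,yaw, keeper yaw -> points
    o=np.array([v[0],v[1],0]); E=Rz(v[2]); K=Rz(v[3])
    return {"enclosure":o,"deck_edge":o+E@[-.018,-.074,.260],"gate_edge":o+E@[.016,-.071,.106],
    "bolt_knob":o+E@[0,-.125,.146],"bolt_tip":o+E@[0,-.125,.018],"keeper":o+[0,0,.012],"keeper_slot":o+K@[0,-.125,.018]}
E
python3 - <<'E'
from h import *
fs=[bot.grab_frame(n) for n in("scene","top")]
obs=[]
for f in fs:
    for l in model([0,0,0,0]):
        if l=="keeper":continue
        for a in bot.spot_point(f,l)[:1]: obs.append((f,l,a["position"],a["conf"]))
def res(v):
    m=model(v); return np.concatenate([(proj(f,m[l])-p)*c for f,l,p,c in obs])
best=min((least_squares(res,[.35,-.35,y,y-1.3],loss="soft_l1",f_scale=1.5) for y in(-.8,-.3,0,.3,.8)),key=lambda s:s.cost)
v=best.x; print(best.cost,v,v[2]-v[3]); m=model(v)
for f,l,p,c in obs: print(l,np.round(proj(f,m[l])-p,1),round(c,2))
for l in m: print(l,m[l].round(3))
# single-plane estimates
for f in fs:
  for l,z in [("bolt_knob",.146),("driver_box",.27),("zoom_housing",.27),("post_holder_b",0),("lens_box",0)]:
    a=bot.spot_point(f,l)
    if a:
        d=f["pose"][:3,:3]@np.linalg.inv(f["K"])@[*a[0]["position"],1]; o=f["pose"][:3,3]; print(l,(o+d*(z-o[2])/d[2]).round(3))
E
```

```text
16.31456196560341 [ 0.53776387 -0.29622737 -0.12172099 -1.35936606] 1.2376450769384524
enclosure [-0.3  1.4] 0.73
deck_edge [-0.1  1. ] 0.68
gate_edge [-0.2  1.3] 0.97
bolt_knob [3.4 0.2] 0.71
bolt_tip [ 0.1 -0.5] 0.65
keeper_slot [-3.2  1.7] 0.71
enclosure [2.8 1.2] 0.71
deck_edge [-0.4 -0.5] 0.96
gate_edge [-2.1 -3.6] 0.72
bolt_knob [4.2 2.5] 0.52
bolt_tip [ 1.2 -1.3] 0.61
keeper_slot [2.7 2. ] 0.69
enclosure [ 0.538 -0.296  0.   ]
deck_edge [ 0.511 -0.367  0.26 ]
gate_edge [ 0.545 -0.369  0.106]
bolt_knob [ 0.523 -0.42   0.146]
bolt_tip [ 0.523 -0.42   0.018]
keeper [ 0.538 -0.296  0.012]
keeper_slot [ 0.416 -0.322  0.018]
bolt_knob [ 0.53  -0.418  0.146]
driver_box [ 0.581 -0.441  0.27 ]
zoom_housing [ 0.594 -0.344  0.27 ]
post_holder_b [ 0.497 -0.204  0.   ]
lens_box [ 0.464 -0.543  0.   ]
bolt_knob [ 0.528 -0.412  0.146]
driver_box [ 0.575 -0.42   0.27 ]
zoom_housing [ 0.59  -0.337  0.27 ]
post_holder_b [ 0.507 -0.198  0.   ]
lens_box [ 0.464 -0.54   0.   ]
```

The scene view shows the enclosure with its gate shut. The bolt knob is near (257,192), the open keeper at (284,277) and the post holder at (220,303). In the top view the deck spans about (206..335, 93..174) and hides the knob, with the keeper at (243,241). I'll refine the enclosure pose from the edges.

```bash
python3 - <<'E'
from h import *
v=[0.538,-.296,-.115,-1.36]
out=[]
for n,(x0,y0) in {"scene":(160,120),"top":(200,85)}.items():
    f=bot.grab_frame(n); im=f["pixels"][y0:y0+190,x0:x0+180,::-1]
    im=cv2.resize(im,None,fx=2.2,fy=3,interpolation=cv2.INTER_CUBIC) if 0 else cv2.resize(im,None,fx=2.2,fy=2.2,interpolation=cv2.INTER_CUBIC)
    im=cv2.convertScaleAbs(im,alpha=1.6,beta=25)
    o=np.array([v[0],v[1],0]);E=Rz(v[2])
    for z,xs in((.27,(-.018,.125)),(.012,(-.165,.125))):
        q=[((proj(f,o+E@[x,y,z])-[x0,y0])*2.2*16).astype(int) for x,y in((xs[0],-.185),(xs[0],.037),(xs[1],.037),(xs[1],-.185))]
        cv2.polylines(im,[np.array(q)],True,(0,255,0),1,cv2.LINE_AA,4)
    out.append(im)
cv2.imwrite("pics/crop1.png",np.hstack(out))
E
```

```text
(no output)
```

View pics/crop1.png

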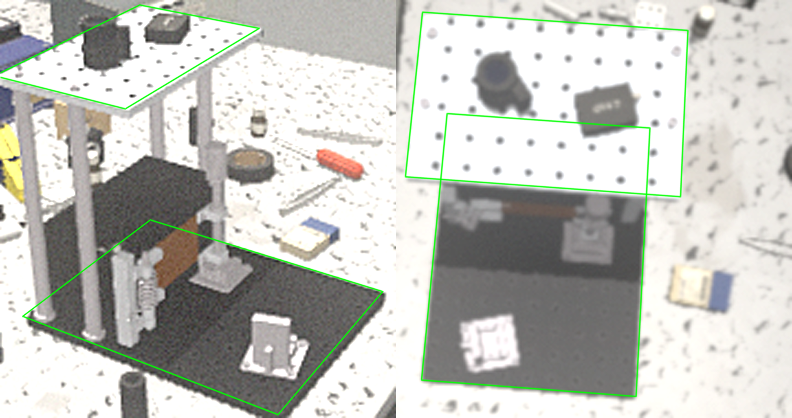

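The overlay matches, so the enclosure pose is about (0.538, -0.296) with yaw -0.115. Rows have only a shift and a twist about tool z, so tilt can't be commanded directly. I'll check the interface help for a tilt, then make a first short move.

Call:
carry_out(rows=[[[0,0,-0.04,0],[0,0,-0.08,0],[0,0,-0.12,0],[0,0,-0.16,0],[0,0,-0.2,0],[0,0,-0.24,0],[0,0,-0.28,0],[0,0,-0.32,0],[0,0,-0.36,0],[0,0,-0.4,0],[0,0,-0.44,0],[0,0,-0.48,0]]], grip=0.05)

```text
clock: 3.5
position: [0.2185, -0.5735, 0.6418]
tool_rot: [3.11, 0.0, 0.365]
force: [0.3, 2.0, -2.4]
grip_width: 0.0498
finger_force: 0.0
```

Call:
carry_out(rows=[[[0,0,-0.04,0],[0,0,-0.08,0],[0,0,-0.12,0],[0,0,-0.16,0],[0,0,-0.2,0],[0,0,-0.24,0],[0,0,-0.24,0],[0,0,-0.24,0]]])

```text
clock: 4.17
position: [0.2195, -0.4807, 0.764]
tool_rot: [2.895, 0.011, 0.374]
force: [-0.0, -0.1, 0.7]
grip_width: 0.05
finger_force: 0.0
```

```bash
python3 - <<'E'
from workcell import bot
import numpy as np
print({k:np.round(v,3).tolist() for k,v in bot.observe().items()})
E
```

```text
{'clock': 4.167, 'qpos': [0.429, 0.248, 0.941, 0.8, -0.237, 1.933, 0.022], 'qd': [-0.301, -0.204, 0.016, -0.018, 0.192, -0.003, -0.163], 'joint_efforts': [1.483, -46.779, 9.009, -35.578, -0.729, -1.317, 0.58], 'position': [0.22, -0.481, 0.764], 'tool_rot': [2.895, 0.011, 0.374], 'force': [-0.035, -0.134, 0.664], 'moment': [0.262, 0.033, 0.022], 'finger_force': 0.0, 'grip_width': 0.05}
```

The tool does tilt outward by 0.25 rad when the pose goes out of reach at the top. I'll fit the arm's kinematics from the readings so I can plan this.

```bash
cat > kin.py <<'E'
import numpy as np
from scipy.optimize import least_squares
from scipy.spatial.transform import Rotation as R
def rot(ax,a): return R.from_euler(ax,a).as_matrix()
def fk(q,k):
    o,d,a,b,c,e1,e2,tw,e3=k
    M=rot('z',q[0]+o); p=np.array([0,0,d])
    M=M@rot('y',q[1])@rot('z',q[2]); p=p+M@[e1,0,a]
    M=M@rot('y',q[3])@rot('z',q[4]); p=p+M@[e2,0,b]
    M=M@rot('y',q[5]); p=p+M@[e3,0,0]; M=M@rot('z',q[6]); p=p+M@[0,0,c]
    return p,M@rot('z',tw)
D=[([1.136,.522,-.036,1.6,.021,1.021,-.113],[.223,-.584,.231],[-3.14,0,.365]),
([.429,.248,.941,.8,-.237,1.933,.022],[.22,-.481,.764],[2.895,.011,.374])]
def fit(D):
    def res(k):
        r=[]
        for q,p,e in D:
            P,M=fk(q,k); r+=list((P-p)*3)+list((M-R.from_euler('xyz',e).as_matrix()).ravel())
        return np.array(r+list(1e-3*np.array(k)[[5,6,8]]))
    return min((least_squares(res,[o,.3,.4,.4,.25,0,0,t,0]) for o in(-2.3,.8) for t in(-1.5,0,1.5,3)),key=lambda s:s.cost)
E
python3 - <<'E'
from kin import *
s=fit(D); print(s.cost,s.x.round(3))
for q,p,e in D:
    P,M=fk(q,s.x); print(P-p,np.round(M-R.from_euler('xyz',e).as_matrix(),3).tolist())
E
```

```text
0.0002808121617577725 [ 3.799 -5.517  5.256 -0.577 -5.553  6.039  1.946  1.488  5.735]
[-6.71113976e-05 -1.28362879e-05  6.29698054e-07] [[-0.004, 0.01, 0.0], [0.01, 0.004, -0.0], [0.0, 0.001, -0.0]]
[-6.40810971e-06 -2.25091133e-06 -6.29697915e-07] [[0.004, -0.01, -0.001], [-0.01, -0.004, 0.0], [0.002, -0.0, -0.0]]
```

Call:
carry_out(rows=[[[0.03,-0.027,-0.007,0],[0.06,-0.053,-0.013,0],[0.09,-0.08,-0.02,0],[0.12,-0.107,-0.027,0],[0.15,-0.133,-0.033,0],[0.18,-0.16,-0.04,0],[0.21,-0.187,-0.047,0],[0.24,-0.213,-0.053,0],[0.27,-0.24,-0.06,0],[0.3,-0.267,-0.067,0],[0.3,-0.267,-0.067,0]]])

```text
clock: 5.08
position: [0.3288, -0.2688, 0.7482]
tool_rot: [2.894, 0.006, 0.374]
force: [0.0, -0.3, 1.7]
grip_width: 0.0499
finger_force: 0.0
```

```bash
cat > log.py <<'E'
import json,os
from kin import *
from workcell import bot
o=bot.observe()
r=json.load(open("log.json")) if os.path.exists("log.json") else []
r.append([list(map(float,o["qpos"])),list(map(float,o["position"])),list(map(float,o["tool_rot"]))]); json.dump(r,open("log.json","w"))
M=R.from_euler('xyz',o["tool_rot"]).as_matrix()
print("t",o["clock"],"q",np.round(o["qpos"],3),"p",np.round(o["position"],4)); print("tool axes x,y,z:",M.T.round(3).tolist(),"tilt",np.degrees(np.arccos(-M[2,2])).round(1))
print("F",np.round(o["force"],1),"w",round(float(o["grip_width"]),4),o["finger_force"])
E
python3 log.py; python3 - <<'E'
from kin import *
import json
s=fit(D+json.load(open("log.json"))); print(s.cost,s.x.round(3))
E
```

```text
t 5.0833 q [ 0.388 -0.016  0.016  1.047  0.192  1.932 -0.708] p [ 0.3288 -0.2688  0.7482]
tool axes x,y,z: [[0.931, 0.365, -0.006], [0.356, -0.902, 0.245], [0.084, -0.23, -0.97]] tilt 14.2
F [ 0.  -0.3  1.7] w 0.0499 0.0
0.03401598295514914 [-2.259  2.522  0.574  0.42   3.112  0.019 -0.648 -4.577  0.372]
```

Call:
carry_out(rows=[[[0.03,-0.027,-0.007,0],[0.06,-0.053,-0.013,0],[0.09,-0.08,-0.02,0],[0.12,-0.107,-0.027,0],[0.15,-0.133,-0.033,0],[0.18,-0.16,-0.04,0],[0.18,-0.16,-0.04,0],[0.18,-0.16,-0.04,0]]])

```text
clock: 5.75
position: [0.4053, -0.1182, 0.7218]
tool_rot: [2.888, -0.009, 0.377]
force: [0.6, -0.1, 0.0]
grip_width: 0.0499
finger_force: 0.0
```

```bash
python3 log.py; cat > kin2.py <<'E'
import json
from kin import *
AX="zyzyzyz"
def fk2(q,k):
    o=k[:8]; L=np.array(k[8:]).reshape(4,3)
    M=np.eye(3);p=np.zeros(3)
    for i in range(7):
        M=M@rot(AX[i],q[i]+o[i])
        if i in(0,2,4): p=p+M@L[i//2]
    return p+M@(L[3]),M@rot('z',0)
def alld(): return D+json.load(open("log.json"))
def fit2():
    DD=alld()
    def res(k):
        r=[]
        for q,p,e in DD:
            P,M=fk2(q,k); r+=list((P-p)*3)+list((M-R.from_euler('xyz',e).as_matrix()).ravel())
        L=np.array(k[8:]).reshape(4,3)
        return np.array(r+list(.005*L[:,:2].ravel())+list(.02*np.array(k[1:6]))+[.001*x for x in k[8:]])
    return min((least_squares(res,[o,0,0,0,0,0,t,0]+[0,0,.3,0,0,.4,0,0,.4,0,0,.25]) for o in(-2.3,.8) for t in(-1.5,0,1.5,3)),key=lambda s:s.cost)
E
python3 - <<'E'
from kin2 import *
s=fit2(); print(s.cost,s.x.round(3))
for q,p,e in alld():
    P,M=fk2(q,s.x); print(np.round(P-p,4),np.abs(M-R.from_euler('xyz',e).as_matrix()).max())
E
```

```text
t 5.75 q [ 0.221 -0.    -0.263  1.105  0.253  1.932 -1.135] p [ 0.4053 -0.1182  0.7218]
tool axes x,y,z: [[0.93, 0.368, 0.009], [0.354, -0.901, 0.251], [0.101, -0.23, -0.968]] tilt 14.5
F [ 0.6 -0.1  0. ] w 0.0499 0.0
0.0007911816069223329 [-2.38600e+00 -3.30000e-02 -0.00000e+00  6.00000e-03  2.00000e-03
  2.50000e-02  1.58500e+00 -3.87634e+02  1.57000e-01 -8.74000e-01
  1.50300e+00 -5.94000e-01 -3.40000e-01 -7.80000e-02  2.63000e-01
  2.02000e-01  5.61000e-01  9.91000e-01  7.32000e-01  9.84000e-01]
[ 0.      0.     -0.0001] 0.010728014664059982
[ 0.0001 -0.0001  0.0005] 0.007298902476123692
[-0.     -0.     -0.0031] 0.012586635092785091
[-0.0001  0.0002  0.0026] 0.014233657855644436
```

```bash
cat > kin3.py <<'E'
import json, itertools
from kin import *
AX="zyzyzyz"
def fk3(q,k,s):   # k: base yaw off, tool yaw off, d,a,b,c, e1,e2,e3 (x offsets after j2.., j4.., j6..)
    o,t,d,a,b,c,e0,e1,e2,e3=k; L={0:[e0,0,d],2:[e1,0,a],4:[e2,0,b],5:[e3,0,0],6:[0,0,c]}
    M=rot('z',o);p=np.zeros(3)
    for i in range(7):
        M=M@rot(AX[i],q[i]*s[i])
        if i in L: p=p+M@L[i]
    return p,M@rot('z',t)
def alld(): return D+json.load(open("log.json"))
def fit3(signs=None,w=1e-3):
    DD=alld(); best=None
    for sg in ([signs] if signs else itertools.product((1,-1),repeat=4)):
        s=[sg[0],1,sg[1],1,sg[2],1,sg[3]]
        def res(k):
            r=[]
            for q,p,e in DD:
                P,M=fk3(q,k,s); r+=list((P-p)*3)+list((M-R.from_euler('xyz',e).as_matrix()).ravel()*.5)
            return np.array(r+list(w*np.array(k[2:])))
        for o in(0,1.57,-1.57,3.1):
          for t in(-1.5,0,1.5,3):
            z=least_squares(res,[o,t,.3,.4,.4,.25,0,0,0,0],max_nfev=60)
            if best is None or z.cost<best[0]: best=(z.cost,z.x,s)
    return best
E
python3 - <<'E'
from kin3 import *
c,k,s=fit3(); print(c,k.round(4),s)
for q,p,e in alld():
    P,M=fk3(q,k,s); print(np.round(P-p,4),np.abs(M-R.from_euler('xyz',e).as_matrix()).max())
E
```

```text
0.0005413552155341262 [-0.0945  1.4783  0.4534  0.4725  0.4368  0.4501  0.0039 -0.0304 -0.037
 -0.021 ] [-1, 1, -1, 1, -1, 1, -1]
[0.0009 0.0004 0.    ] 0.0028463341797218544
[-0.0003 -0.001   0.0006] 0.022723060360345944
[0.0028 0.003  0.0002] 0.022597517217923885
[-0.002  -0.002  -0.0008] 0.023180783855968418
```

```bash
cat > plan.py <<'E'
from kin3 import *
c,k,s=fit3(signs=(-1,-1,-1,-1)); 
LO=np.array([-2.91,-.3,-1.5,.17,-1.26,.16,-2.52]);HI=np.array([2.91,2.13,1.42,2.43,4.41,1.93,2.52])
def tool(az,th,flip=0): # z axis tilted th from down toward az; y horizontal
    z=np.array([np.sin(th)*np.cos(az),np.sin(th)*np.sin(az),-np.cos(th)]); y=np.array([-np.sin(az),np.cos(az),0])*(-1 if flip else 1)
    return np.column_stack([np.cross(y,z),y,z])
def ik(p,M,seeds,n=0,reg=1e-3):
    best=None
    for q0 in list(seeds)+[np.random.default_rng(i).uniform(LO,HI) for i in range(n)]:
        f=lambda q:np.concatenate([(fk3(q,k,s)[0]-p)*3,(fk3(q,k,s)[1]-M).ravel(),reg*(q-q0)])
        z=least_squares(f,np.clip(q0,LO+1e-3,HI-1e-3),bounds=(LO,HI),max_nfev=60)
        if best is None or z.cost<best[0]-1e-7: best=(z.cost,z.x)
    return best
E
python3 - <<'E'
from plan import *
q0=np.array(alld()[-1][0])
en=np.array([.538,-.296,0]);E=rot('z',-.115)
knob=en+E@[0,-.125,.146]; kp=en+rot('z',-1.36)@[0,-.125,.146]
print(knob,kp)
for az in(.3,0,-.115,-.3,-.5,-.7):
  for th in(30,40,50):
    r=[]
    for flip in(0,1):
      M=tool(az,np.radians(th),flip)
      for g in(knob+[0,0,.02],kp+[0,0,.02],knob-M[:,2]*.12):
        c_,q=ik(g+M[:,2]*.019,M,[q0],5); r.append((round(c_*1e4,2)))
    print(az,th,r)
E
```

```text
[ 0.52365666 -0.42017435  0.146     ] [ 0.41576692 -0.32215483  0.146     ]
0.3 30 [np.float64(0.02), np.float64(0.02), np.float64(0.02), np.float64(0.03), np.float64(0.04), np.float64(0.02)]
0.3 40 [np.float64(0.02), np.float64(0.03), np.float64(0.03), np.float64(0.04), np.float64(0.04), np.float64(0.03)]
0.3 50 [np.float64(0.02), np.float64(0.03), np.float64(0.03), np.float64(0.04), np.float64(0.04), np.float64(0.04)]
0 30 [np.float64(0.02), np.float64(0.03), np.float64(0.02), np.float64(0.03), np.float64(0.04), np.float64(0.03)]
0 40 [np.float64(0.02), np.float64(0.03), np.float64(0.03), np.float64(0.04), np.float64(0.06), np.float64(0.04)]
0 50 [np.float64(0.03), np.float64(0.03), np.float64(0.03), np.float64(0.07), np.float64(0.08), np.float64(0.05)]
-0.115 30 [np.float64(0.02), np.float64(0.03), np.float64(0.03), np.float64(0.03), np.float64(0.04), np.float64(0.03)]
-0.115 40 [np.float64(0.03), np.float64(0.03), np.float64(0.03), np.float64(0.05), np.float64(0.09), np.float64(0.04)]
-0.115 50 [np.float64(0.03), np.float64(0.04), np.float64(0.03), np.float64(0.07), np.float64(0.
[... 381 characters left out ...]
 [np.float64(0.03), np.float64(0.04), np.float64(0.03), np.float64(0.03), np.float64(11.1), np.float64(0.02)]
-0.5 40 [np.float64(0.04), np.float64(0.05), np.float64(0.05), np.float64(0.06), np.float64(0.05), np.float64(1.06)]
-0.5 50 [np.float64(0.04), np.float64(38.26), np.float64(0.05), np.float64(0.05), np.float64(38.26), np.float64(0.06)]
-0.7 30 [np.float64(0.03), np.float64(0.05), np.float64(0.03), np.float64(5.95), np.float64(31.64), np.float64(0.02)]
-0.7 40 [np.float64(0.04), np.float64(0.05), np.float64(0.04), np.float64(0.04), np.float64(0.04), np.float64(10.09)]
-0.7 50 [np.float64(0.04), np.float64(71.52), np.float64(0.05), np.float64(0.04), np.float64(71.54), np.float64(0.05)]
```

Call:
carry_out(rows=[[[0.015,-0.036,-0.009,0],[0.03,-0.072,-0.018,0],[0.045,-0.108,-0.027,0],[0.06,-0.144,-0.036,0],[0.074,-0.18,-0.046,0],[0.074,-0.17,-0.086,0],[0.075,-0.16,-0.126,0],[0.075,-0.149,-0.167,0],[0.075,-0.138,-0.207,0],[0.076,-0.127,-0.247,0],[0.076,-0.117,-0.288,0],[0.076,-0.117,-0.288,0]]])

```text
clock: 6.75
position: [0.3619, 0.0197, 0.747]
tool_rot: [2.878, -0.11, 0.38]
force: [-1.3, 0.5, 0.9]
grip_width: 0.0501
finger_force: 0.0
```

```bash
python3 log.py
```

```text
t 6.75 q [ 0.963 -0.149 -1.086  1.106  0.103  1.933 -1.29 ] p [0.3619 0.0197 0.747 ]
tool axes x,y,z: [[0.923, 0.369, 0.109], [0.332, -0.907, 0.259], [0.195, -0.203, -0.96]] tilt 16.3
F [-1.3  0.5  0.9] w 0.0501 0.0
```

Call:
carry_out(rows=[[[0.004,0.01,-0.04,0],[0.009,0.02,-0.08,0],[0.013,0.031,-0.115,0],[0.017,0.041,-0.154,0],[0.022,0.052,-0.19,0],[0.027,0.065,-0.24,0],[0.03,0.075,-0.28,0],[0.03,0.075,-0.28,0],[0.03,0.075,-0.28,0],[0.03,0.075,-0.28,0]]])

```text
clock: 7.58
position: [0.3523, -0.0705, 0.8115]
tool_rot: [2.827, -0.209, 0.382]
force: [0.9, -2.0, -0.7]
grip_width: 0.0502
finger_force: 0.0
```

```bash
python3 log.py
```

```text
t 7.5833 q [ 1.663 -0.304 -1.012  0.973 -0.275  1.932 -0.749] p [ 0.3523 -0.0705  0.8115]
tool axes x,y,z: [[0.908, 0.365, 0.207], [0.295, -0.906, 0.303], [0.298, -0.214, -0.93]] tilt 21.5
F [ 0.9 -2.  -0.7] w 0.0502 0.0
```

Call:
carry_out(rows=[[[0.037,0.012,0.012,0],[0.074,0.024,0.024,0],[0.11,0.036,0.036,0],[0.15,0.048,0.048,0],[0.19,0.07,0.02,0],[0.2,0.08,-0.02,0],[0.21,0.09,-0.06,0],[0.22,0.1,-0.1,0],[0.23,0.11,-0.14,0],[0.24,0.12,-0.18,0],[0.25,0.14,-0.22,0],[0.25,0.14,-0.22,0]]])

```text
clock: 8.58
position: [0.4413, -0.0675, 0.8325]
tool_rot: [2.794, -0.244, 0.396]
force: [-0.3, -0.5, -0.1]
grip_width: 0.0505
finger_force: 0.0
```

```bash
python3 log.py
```

```text
t 8.5833 q [ 2.171 -0.304 -1.495  0.771 -0.336  1.932 -0.798] p [ 0.4413 -0.0675  0.8325]
tool axes x,y,z: [[0.895, 0.374, 0.241], [0.287, -0.899, 0.331], [0.341, -0.227, -0.912]] tilt 24.2
F [-0.3 -0.5 -0.1] w 0.0505 0.0
```

```bash
cat > sim.py <<'E'
from plan import *
V=.7*np.array([1.89,1.89,2.39,2.39,3.01,3.01,3.01])/12
def step(q,pt,Mt,w,clampstep=True,reg=1e-2):
    p,M=fk3(q,k,s); dp=pt-p; rv=R.from_matrix(Mt@M.T).as_rotvec()
    if clampstep:
        n=np.linalg.norm(dp); dp=dp*min(1,.0417/max(n,1e-9)); n=np.linalg.norm(rv); rv=rv*min(1,.125/max(n,1e-9))
    P=p+dp; MT=R.from_rotvec(rv).as_matrix()@M
    f=lambda x:np.concatenate([fk3(x,k,s)[0]-P,w*R.from_matrix(MT@fk3(x,k,s)[1].T).as_rotvec(),reg*(x-q)])
    lo=np.maximum(LO-2e-3,q-V);hi=np.minimum(HI+2e-3,q+V)
    lo=np.minimum(lo,q-1e-6);hi=np.maximum(hi,q+1e-6)
    return least_squares(f,q,bounds=(lo,hi),max_nfev=15).x
def call(q,rows,w,**kw):
    p0,M0=fk3(q,k,s)
    for r in rows:
        q=step(q,p0+M0@r[:3],M0@rot('z',np.radians(r[3])),w,**kw)
    return q
def show(q):
    p,M=fk3(q,k,s); return np.round(p,3),"z",M[:,2].round(3),"q",np.round(q,2)
E
python3 - <<'E'
from sim import *
for w in(.1,.3,1,3):
  for cs in(True,False):
    q=np.array(D[0][0]); q=call(q,[[0,0,-.04*i,0] for i in range(1,13)],w,clampstep=cs)
    print(w,cs,*show(q)); q=call(q,[[0,0,-.04*min(i,6),0] for i in range(1,9)],w,clampstep=cs); print(*show(q))
E
```

```text
0.1 True [ 0.207 -0.59   0.708] z [ 0.042 -0.117 -0.992] q [ 1.12  0.38 -0.02  0.71  0.01  1.93 -0.1 ]
[ 0.196 -0.561  0.943] z [ 0.197 -0.56  -0.804] q [ 1.11  0.36 -0.    0.21  0.    1.93 -0.09]
0.1 False [ 0.207 -0.59   0.708] z [ 0.042 -0.117 -0.992] q [ 1.12  0.38 -0.02  0.71  0.01  1.93 -0.1 ]
[ 0.196 -0.559  0.934] z [ 0.191 -0.542 -0.818] q [ 1.11  0.35 -0.    0.24  0.    1.93 -0.09]
0.3 True [ 0.206 -0.586  0.69 ] z [ 0.028 -0.08  -0.996] q [ 1.11  0.38 -0.    0.75  0.    1.93 -0.09]
[ 0.194 -0.554  0.819] z [ 0.112 -0.318 -0.942] q [ 1.11  0.3  -0.    0.57  0.    1.93 -0.09]
0.3 False [ 0.205 -0.586  0.694] z [ 0.03  -0.086 -0.996] q [ 1.11  0.37 -0.    0.74  0.    1.93 -0.09]
[ 0.194 -0.552  0.862] z [ 0.14  -0.4   -0.905] q [ 1.11  0.31 -0.    0.47  0.    1.93 -0.09]
1 True [ 0.203 -0.58   0.659] z [ 0.005 -0.015 -1.   ] q [ 1.11  0.38 -0.    0.82  0.    1.93 -0.09]
[ 0.191 -0.545  0.677] z [ 0.012 -0.033 -0.999] q [ 1.11  0.31 -0.    0.87 -0.    1.93 -0.09]
1 False [ 0.203 -0.578  0.663] z [ 0.007 -0.021 -1.   ] q [ 1.11  0.37 -0.    0.81  0.    1.93 -0.09]
[ 0.19  -0.542  0.713] z [ 0.037 -0.105 -0.994] q [ 1.11  0.29 -0.    0.81 -0.    1.93 -0.09]
3 True [ 0.203 -0.579  0.652] z [ 0.    -0.001 -1.   ] q [ 1.11  0.38 -0.    0.83  0.    1.93 -0.09]
[ 0.191 -0.545  0.662] z [ 0.001 -0.003 -1.   ] q [ 1.11  0.31 -0.    0.89  0.    1.93 -0.09]
3 False [ 0.202 -0.576  0.654] z [ 0.001 -0.002 -1.   ] q [ 1.11  0.37 -0.    0.83  0.    1.93 -0.09]
[ 0.188 -0.537  0.669] z [ 0.005 -0.013 -1.   ] q [ 1.11  0.29 -0.    0.9   0.    1.93 -0.09]
```

```bash
cat > search.py <<'E'
from sim import *
q0=np.array(alld()[-1][0]); print("fit",c,k.round(3)); p,M=fk3(q0,k,s)
rng=np.random.default_rng(1)
dirs=[np.array(d,float) for d in [(1,0,0),(1,-.5,0),(1,.5,0),(0,1,0),(0,-1,0),(0,0,1),(1,0,1),(1,0,-1),(-1,0,1),(-1,0,0),(.5,-1,0),(.5,-1,.5),(.5,1,0),(1,1,1),(1,-1,1),(1,-1,-1),(1,.3,-.5)]]
def rows(q,d,n=12):
    M=fk3(q,k,s)[1]; u=M.T@(d/np.linalg.norm(d))*.04
    return [[*(u*i),0] for i in range(1,n+1)]
def ok(q):
    p,M=fk3(q,k,s); return p[2]>.45 and p[0]<.85 and p[1]<.3
goal=np.array([.62,-.13])
def sc(q): return np.linalg.norm(fk3(q,k,s)[1][:2,2]-goal)
L=[]
for d in dirs:
    q=call(q0,rows(q0,d),.5)
    L.append((sc(q),d,q))
L.sort(key=lambda t:t[0])
for sc_,d,q in L[:6]: print(round(sc_,3),d,*show(q))
L2=[]
for sc_,d,q in [l for l in L if ok(l[2])][:9]:
    for d2 in dirs:
        q2=call(q,rows(q,d2),.5); 
        L2.append((sc(q2),d,d2,q2))
L2.sort(key=lambda t:t[0])
print("two")
for x,d,d2,q in L2[:8]: print(round(x,3),d,d2,*show(q))
E
time python3 search.py
```

```text
fit 0.010789925443020928 [-0.12   1.456  0.237  0.559  0.452  0.26   0.02  -0.063  0.03  -0.012]
0.288 [1. 1. 1.] [0.441 0.032 0.843] z [ 0.364 -0.262 -0.894] q [ 1.87 -0.3  -1.5   0.75 -0.23  1.93 -1.05]
0.296 [1. 0. 1.] [ 0.45  -0.084  0.858] z [ 0.364 -0.277 -0.889] q [ 2.23 -0.3  -1.5   0.71 -0.39  1.93 -0.79]
0.296 [0.5 1.  0. ] [0.43  0.129 0.765] z [ 0.347 -0.246 -0.905] q [ 1.46 -0.3  -1.5   0.97 -0.07  1.81 -1.33]
0.296 [1.  0.5 0. ] [0.481 0.009 0.754] z [ 0.352 -0.256 -0.9  ] q [ 1.78 -0.3  -1.5   1.01 -0.18  1.71 -1.06]
0.297 [0. 0. 1.] [ 0.396 -0.099  0.879] z [ 0.372 -0.293 -0.881] q [ 2.   -0.19 -1.5   0.72 -0.16  1.93 -0.85]
0.299 [0. 1. 0.] [0.357 0.212 0.779] z [ 0.342 -0.24  -0.909] q [ 1.2  -0.3  -1.5   0.93  0.01  1.93 -1.55]
two
0.231 [0. 1. 0.] [0. 0. 1.] [0.388 0.149 0.839] z [ 0.413 -0.232 -0.881] q [ 1.4  -0.27 -1.5   0.8  -0.02  1.93 -1.37]
0.232 [0. 1. 0.] [-1.  0.  1.] [0.261 0.164 0.79 ] z [ 0.405 -0.217 -0.888] q [ 0.38 -0.3  -0.85  1.09  0.13  1.93 -1.6 ]
0.234 [0.5 1.  0. ] [-1.  0.  1.] [0.279 0.081 0.826] z [ 0.413 -0.241 -0.878] q [ 0.51 -0.3  -0.68  1.03  0.09  1.93 -1.33]
0.237 [0.5 1.  0. ] [0. 0. 1.] [0.415 0.076 0.862] z [ 0.416 -0.25  -0.874] q [ 1.65 -0.27 -1.5   0.74 -0.12  1.93 -1.18]
0.238 [1. 1. 1.] [1. 1. 1.] [0.425 0.096 0.854] z [ 0.413 -0.247 -0.877] q [ 1.69 -0.3  -1.5   0.73 -0.17  1.93 -1.18]
0.241 [1. 1. 1.] [0. 0. 1.] [ 0.411 -0.01   0.89 ] z [ 0.429 -0.276 -0.86 ] q [ 1.83 -0.23 -1.5   0.69 -0.14  1.93 -1.02]
0.243 [1. 1. 1.] [1. 0. 1.] [ 0.453 -0.013  0.874] z [ 0.416 -0.262 -0.871] q [ 2.07 -0.3  -1.5   0.67 -0.35  1.93 -0.93]
0.244 [1. 1. 1.] [-1.  0.  1.] [ 0.281 -0.016  0.868] z [ 0.427 -0.28  -0.86 ] q [ 0.74 -0.28 -0.53  0.94 -0.01  1.93 -1.01]
real	2m11.917s
user	2m10.504s
sys	0m0.248s
```

```bash
timeout 200 python3 - <<'E'
from kin3 import *
DD=alld()
Rs=[R.from_euler('xyz',e).as_matrix() for _,_,e in DD]
def Rq(q,o,t,s,off):
    M=rot('z',o)
    for i in range(7): M=M@rot(AX[i],q[i]*s[i]+off[i])
    return M@rot('z',t)
out=[]
for sg in itertools.product((1,-1),repeat=4):
    s=[sg[0],1,sg[1],1,sg[2],1,sg[3]]
    for o in(0,2.1,-2.1):
      for t in (0,2.1,-2.1):
        f=lambda v:np.concatenate([(Rq(q,v[0],v[1],s,[0,*v[2:7],0])-m).ravel() for (q,_,_),m in zip(DD,Rs)]+[.05*v[2:7]])
        z=least_squares(f,[o,t,0,0,0,0,0],max_nfev=40); out.append((z.cost,sg,z.x.round(3)))
out.sort(key=lambda t:t[0])
for o in out[:3]: print(o)
c_,sg,v=out[0]; s=[sg[0],1,sg[1],1,sg[2],1,sg[3]]
# linear position fit: p = sum M_i L_i, L_i general 3-vectors
A=[];b=[]
for q,p,_ in DD:
    M=rot('z',v[0]); off=[0,*v[2:7],0]; B=[]
    for i in range(7): 
        M=M@rot(AX[i],q[i]*s[i]+off[i]); B.append(M.copy())
    A.append(np.hstack([np.array([[0,0,1]]).T,B[0][:,:2],B[2],B[4],B[6]])); b.append(p)
A=np.vstack(A);b=np.concatenate(b)
for lam in(1e-3,1e-2,3e-2):
    x=np.linalg.solve(A.T@A+lam**2*np.eye(A.shape[1]),A.T@b); print(lam,x.round(3),np.abs(A@x-b).max().round(4))
E
```

```text
(np.float64(1.3796588351019361e-06), (-1, -1, -1, -1), array([ 1.000e-03,  1.571e+00, -0.000e+00, -0.000e+00,  0.000e+00,
       -0.000e+00, -0.000e+00]))
(np.float64(1.3796588351019603e-06), (-1, -1, -1, -1), array([ 1.000e-03,  1.571e+00, -0.000e+00, -0.000e+00,  0.000e+00,
       -0.000e+00, -0.000e+00]))
(np.float64(1.3796588351021322e-06), (-1, -1, -1, -1), array([ 1.000e-03, -4.712e+00, -0.000e+00, -0.000e+00,  0.000e+00,
       -0.000e+00, -0.000e+00]))
0.001 [ 0.32   0.    -0.021  0.    -0.038  0.531  0.     0.     0.42  -0.
 -0.001  0.328] 0.0001
0.01 [ 0.301 -0.002 -0.02  -0.    -0.038  0.533  0.007 -0.001  0.42  -0.005
  0.     0.307] 0.0005
0.03 [ 0.216 -0.011 -0.014 -0.004 -0.037  0.543  0.035 -0.007  0.417 -0.029
  0.004  0.209] 0.0028
```

```bash
nproc; cat > rb.py <<'E'
import numpy as np, json
from math import sin,cos
from scipy.optimize import least_squares
from scipy.spatial.transform import Rotation as R
LO=np.array([-2.91,-.3,-1.5,.17,-1.26,.16,-2.52]);HI=np.array([2.91,2.13,1.42,2.43,4.41,1.93,2.52])
V=.7*np.array([1.89,1.89,2.39,2.39,3.01,3.01,3.01])/12
L=[np.array([0,-.021,.32]),np.array([0,-.038,.531]),np.array([0,0,.42]),np.array([0,0,.328])]
T=np.array([[0,-1.,0],[1,0,0],[0,0,1]])
def fkj(q):
    M=np.eye(3);p=np.zeros(3);ax=[];pts=[]
    for i in range(7):
        c,s=cos(q[i]),sin(q[i])
        if i%2==0: ax.append(-M[:,2]); pts.append(p); M=M@np.array([[c,s,0],[-s,c,0],[0,0,1]]); p=p+M@L[i//2]
        else: ax.append(M[:,1]); pts.append(p); M=M@np.array([[c,0,s],[0,1,0],[-s,0,c]])
    J=np.vstack([np.array([np.cross(a,p-o) for a,o in zip(ax,pts)]).T,np.array(ax).T])
    return p,M@T,J
def fk(q): return fkj(q)[:2]
def lastq(): return np.array(json.load(open("log.json"))[-1][0])
def rv(A): return R.from_matrix(A).as_rotvec()
def step(q,pt,Mt,w,cs=True,it=4,lam=.02):
    p,M,_=fkj(q); dp=pt-p; r=rv(Mt@M.T)
    if cs: dp=dp*min(1,.0417/max(np.linalg.norm(dp),1e-9)); r=r*min(1,.125/max(np.linalg.norm(r),1e-9))
    P=p+dp; MT=R.from_rotvec(r).as_matrix()@M
    lo=np.minimum(np.maximum(LO,q-V),q);hi=np.maximum(np.minimum(HI,q+V),q); x=q.copy()
    for _ in range(it):
        p,M,J=fkj(x); e=np.r_[P-p,w*rv(MT@M.T)]; J=J.copy(); J[3:]*=w
        free=np.ones(7,bool); dx=np.zeros(7)
        for _ in range(4):
            A=J[:,free]; dx[:]=0; dx[free]=np.linalg.solve(A.T@A+lam**2*np.eye(free.sum()),A.T@e)
            bad=free&(((x+dx>hi+1e-9))|((x+dx<lo-1e-9)))&(np.minimum(hi-x,x-lo)<1e-6)
            if not bad.any(): break
            free&=~bad
        x=np.clip(x+dx,lo,hi)
    return x
def call(q,rows,w=.5,**kw):
    p0,M0=fk(q)
    for r in rows:
        a=np.radians(r[3]); Z=np.array([[cos(a),-sin(a),0],[sin(a),cos(a),0],[0,0,1]])
        q=step(q,p0+M0@r[:3],M0@Z,w,**kw)
    return q
def show(q):
    p,M=fk(q); return p.round(3),"z",M[:,2].round(3),"q",np.round(q,2)
def tool(az,th,flip=0):
    z=np.array([sin(th)*cos(az),sin(th)*sin(az),-cos(th)]); y=np.array([-sin(az),cos(az),0])*(-1 if flip else 1)
    return np.column_stack([np.cross(y,z),y,z])
E
python3 - <<'E'
from rb import *
from kin import D
lg=json.load(open("log.json"))
for q,p,e in lg[-2:]: print(fk(np.array(q))[0]-p)
up=lambda n,m:[[0,0,-.04*min(i,m),0] for i in range(1,n+1)]
for w in(.2,.3,.5,1):
  for cs in(True,False):
   for lam in(.005,.05):
    q=call(np.array(D[0][0]),up(12,12),w,cs=cs,lam=lam); a=show(q)[:3]; q=call(np.array(D[1][0])*0+q,up(8,6),w,cs=cs,lam=lam)
    r=[[.03*min(i,10),-.0267*min(i,10),-.0067*min(i,10),0] for i in range(1,12)]
    q3=call(np.array(lg[2][0]),[[.004,.01,-.04,0],[.009,.02,-.08,0],[.013,.031,-.115,0],[.017,.041,-.154,0],[.022,.052,-.19,0],[.027,.065,-.24,0]]+[[.03,.075,-.28,0]]*4,w,cs=cs,lam=lam)
    print(w,cs,lam,*a,"|",*show(q),"|",*show(q3))
E
```

```text
4
[-0.00024904  0.0004742   0.0004296 ]
[-0.00012596  0.0002421   0.00042643]
0.2 True 0.005 [ 0.221 -0.579  0.693] z [ 0.053 -0.137 -0.989] | [ 0.208 -0.542  0.918] z [ 0.347 -0.492 -0.798] q [ 1.14  0.31  0.14  0.27 -0.24  1.93 -0.1 ] | [0.373 0.023 1.018] z [ 0.726  0.101 -0.68 ] q [ 1.62 -0.05 -1.5   0.39 -0.24  1.93 -1.28]
0.2 True 0.05 [ 0.221 -0.579  0.693] z [ 0.057 -0.136 -0.989] | [ 0.205 -0.54   0.905] z [ 0.211 -0.524 -0.825] q [ 0.91  0.3   0.5   0.33 -0.25  1.93 -0.02] | [0.361 0.015 1.01 ] z [ 0.689 -0.275 -0.671] q [ 1.61 -0.23 -1.2   0.44 -0.19  1.93 -0.98]
0.2 False 0.005 [ 0.221 -0.579  0.698] z [ 0.057 -0.147 -0.987] | [ 0.311 -0.475  0.904] z [ 0.44  -0.364 -0.821] q [ 0.83  0.29  0.42  0.36 -0.43  1.93 -0.07] | [0.392 0.101 0.975] z [ 0.668 -0.056 -0.742] q [ 1.62 -0.2  -1.5   0.47 -0.19  1.93 -0.98]
0.2 False 0.05 [ 0.221 -0.579  0.698] z [ 0.061 -0.146 -0.987] | [ 0.202 -0.533  0.895] z [ 0.2   -0.501 -0.842] q [ 0.87  0.29  0.55  0.38 -0.25  1.93 -0.01] | [0.362 0.011 0.989] z [ 0.649 -0.282 -0.707] q [ 1.58 -0.24 -1.16  0.5  -0.18  1.93 -0.96]
0.3 True 0.005
[... 2322 characters left out ...]
] | [ 0.197 -0.515  0.665] z [ 0.012 -0.032 -0.999] q [ 0.85  0.3   0.42  0.9  -0.13  1.93 -0.01] | [ 0.372 -0.016  0.77 ] z [ 0.211 -0.206 -0.956] q [ 1.52 -0.25 -1.23  1.03 -0.1   1.93 -0.99]
1 False 0.005 [ 0.213 -0.559  0.647] z [ 0.01  -0.028 -1.   ] | [ 0.203 -0.549  0.682] z [ 0.144 -0.049 -0.988] q [ 0.96  0.35  0.42  0.79 -0.29  1.93  0.03] | [ 0.391 -0.095  0.795] z [ 0.239 -0.234 -0.942] q [ 1.69 -0.1  -1.5   0.93  0.09  1.93 -1.16]
1 False 0.05 [ 0.214 -0.559  0.646] z [ 0.011 -0.027 -1.   ] | [ 0.194 -0.509  0.702] z [ 0.04  -0.104 -0.994] q [ 0.8   0.26  0.47  0.86 -0.13  1.93 -0.01] | [ 0.385 -0.023  0.805] z [ 0.289 -0.223 -0.931] q [ 1.4  -0.16 -1.3   0.94  0.04  1.93 -1.12]
```

```bash
cat > s2.py <<'E'
from rb import *
import itertools
q0=lastq(); p0,M0=fk(q0); goal=np.array([.62,-.12]); out=[]
for d in itertools.product((-1,-.5,0,.5,1),(-1,-.5,0,.5,1),(-.5,0,.5,1)):
    d=np.array(d); n=np.linalg.norm(d)
    if n<.1: continue
    for mag in(.4,.8):
        u=M0.T@d/n*mag; q=call(q0,[[*u,0]]*8,.7,cs=False,lam=.05,it=2); z=fk(q)[1][:2,2]
        out.append((np.linalg.norm(z-goal),mag,d,q))
out.sort(key=lambda t:t[0])
for o in out[:12]: print(round(o[0],3),o[1],o[2],*show(o[3]))
E
timeout 300 python3 s2.py
```

```text
0.044 0.8 [1.  0.  0.5] [ 0.477 -0.06   0.947] z [ 0.612 -0.164 -0.774] q [ 2.53 -0.3  -1.5   0.46 -0.77  1.93 -0.8 ]
0.045 0.8 [1.  0.5 0.5] [0.462 0.068 0.93 ] z [ 0.593 -0.083 -0.801] q [ 2.11 -0.3  -1.5   0.51 -0.56  1.93 -1.05]
0.051 0.8 [ 0.5 -1.   1. ] [ 0.466 -0.173  0.95 ] z [ 0.644 -0.165 -0.747] q [ 2.91 -0.3  -1.5   0.49 -1.04  1.93 -0.45]
0.06 0.8 [1.  0.5 1. ] [0.471 0.041 0.98 ] z [ 0.679 -0.128 -0.723] q [ 2.33 -0.3  -1.5   0.36 -0.72  1.93 -1.  ]
0.075 0.8 [0.5 0.5 0.5] [0.441 0.132 0.944] z [ 0.627 -0.045 -0.778] q [ 1.94 -0.3  -1.5   0.47 -0.51  1.93 -1.16]
0.075 0.8 [1 1 1] [0.441 0.132 0.944] z [ 0.627 -0.045 -0.778] q [ 1.94 -0.3  -1.5   0.47 -0.51  1.93 -1.16]
0.081 0.8 [0.5 1.  1. ] [0.406 0.183 0.954] z [ 0.655 -0.047 -0.754] q [ 1.71 -0.3  -1.5   0.46 -0.34  1.93 -1.3 ]
0.091 0.8 [-0.5 -1.   1. ] [ 0.374 -0.275  0.908] z [ 0.621 -0.211 -0.755] q [ 2.91 -0.3  -1.22  0.77 -1.09  1.93  0.26]
0.097 0.8 [0.  0.5 0.5] [0.356 0.237 0.946] z [ 0.659 -0.032 -0.751] q [ 1.4  -0.3  -1.5   0.51 -0.14  1.93 -1.45]
0.097 0.8 [0 1 1] [0.356 0.237 0.946] z [ 0.659 -0.032 -0.751] q [ 1.4  -0.3  -1.5   0.51 -0.14  1.93 -1.45]
0.098 0.8 [0.5 0.5 1. ] [0.453 0.086 0.999] z [ 0.715 -0.142 -0.684] q [ 2.2  -0.3  -1.5   0.3  -0.62  1.93 -1.09]
0.099 0.8 [1.  1.  0.5] [0.421 0.161 0.903] z [ 0.553 -0.047 -0.832] q [ 1.73 -0.3  -1.5   0.59 -0.36  1.93 -1.28]
```

Call:
carry_out(rows=[[[0.785,0.0,-0.15,0],[0.785,0.0,-0.15,0],[0.785,0.0,-0.15,0],[0.785,0.0,-0.15,0],[0.785,0.0,-0.15,0],[0.785,0.0,-0.15,0]]])

```text
clock: 9.08
position: [0.441, -0.0009, 0.8379]
tool_rot: [2.786, -0.272, 0.406]
force: [0.4, 0.1, 0.7]
grip_width: 0.0503
finger_force: 0.0
```

```bash
python3 log.py
```

```text
t 9.0833 q [ 1.979 -0.304 -1.495  0.762 -0.269  1.933 -0.951] p [ 0.441  -0.0009  0.8379]
tool axes x,y,z: [[0.885, 0.38, 0.268], [0.284, -0.898, 0.336], [0.368, -0.221, -0.903]] tilt 25.4
F [0.4 0.1 0.7] w 0.0503 0.0
```

```bash
cat > cal.py <<'E'
from rb import *
import rb, itertools
from multiprocessing import Pool
from kin import D
lg=json.load(open("log.json"))
C=[([[0,0,-.04*i,0] for i in range(1,13)],None),([[0,0,-.04*min(i,6),0] for i in range(1,9)],D[1]),
([[.03*min(i,10),-.0267*min(i,10),-.0067*min(i,10),0] for i in range(1,12)],lg[0]),
([[.03*min(i,6),-.0267*min(i,6),-.0067*min(i,6),0] for i in range(1,9)],lg[1]),
([[.015,-.036,-.009,0],[.03,-.072,-.018,0],[.045,-.108,-.027,0],[.06,-.144,-.036,0],[.074,-.18,-.046,0],[.074,-.17,-.086,0],[.075,-.16,-.126,0],[.075,-.149,-.167,0],[.075,-.138,-.207,0],[.076,-.127,-.247,0],[.076,-.117,-.288,0],[.076,-.117,-.288,0]],lg[2]),
([[.004,.01,-.04,0],[.009,.02,-.08,0],[.013,.031,-.115,0],[.017,.041,-.154,0],[.022,.052,-.19,0],[.027,.065,-.24,0]]+[[.03,.075,-.28,0]]*4,lg[3]),
([[.037,.012,.012,0],[.074,.024,.024,0],[.11,.036,.036,0],[.15,.048,.048,0],[.19,.07,.02,0],[.2,.08,-.02,0],[.21,.09,-.06,0],[.22,.1,-.1,0],[.23,.11,-.14,0],[.24,.12,-.18,0],[.25,.14,-.22,0],[.25,.14,-.22,0]],lg[4]),
([[.785,0,-.15,0]]*6,lg[5])]
def step2(q,pt,Mt,w,cs,it,lam,sc):
    p,M,_=fkj(q); dp=pt-p; r=rv(Mt@M.T)
    if cs:
        f=min(1,.0417/max(np.linalg.norm(dp),1e-9),.125/max(np.linalg.norm(r),1e-9)); dp=dp*f; r=r*f
    P=p+dp; MT=R.from_rotvec(r).as_matrix()@M; x=q.copy()
    for _ in range(it):
        p,M,J=fkj(x); e=np.r_[P-p,w*rv(MT@M.T)]; J=J.copy(); J[3:]*=w
        dx=J.T@np.linalg.solve(J@J.T+lam**2*np.eye(6),e)
        x=np.clip(x+dx,LO,HI)
    d=x-q
    return q+ (d*min(1,(V/np.maximum(abs(d),1e-9)).min()) if sc else np.clip(d,-V,V))
def run(a):
    w,cs,it,lam,sc=a; q=np.array(D[0][0]); e=0; T=[]
    for rows,m in C:
        p0,M0=fk(q)
        for r in rows: q=step2(q,p0+M0@r[:3],M0,w,cs,it,lam,sc)
        if m is not None:
            p,M=fk(q); Mm=R.from_euler('xyz',m[2]).as_matrix()
            e+=np.linalg.norm(M[:2,2]-Mm[:2,2])+.5*np.linalg.norm(p-m[1]); T.append(M[:2,2].round(2).tolist()); q=np.array(m[0])
    return e,a,T
if __name__=="__main__":
    G=list(itertools.product((.15,.3,.5,1),(True,False),(1,5,30),(.003,.02,.05,.15),(True,False)))
    with Pool(4) as P: o=P.map(run,G,chunksize=4)
    o.sort(key=lambda t:t[0])
    print("meas",[R.from_euler('xyz',m[2]).as_matrix()[:2,2].round(2).tolist() for _,m in C[1:]])
    for x in o[:8]: print(round(x[0],3),x[1],x[2])
E
OMP_NUM_THREADS=1 timeout 400 python3 cal.py
```

```text
meas [[0.08, -0.23], [0.08, -0.23], [0.1, -0.23], [0.19, -0.2], [0.3, -0.21], [0.34, -0.23], [0.37, -0.22]]
1.987 (1, True, 1, 0.15, True) [[0.2, -0.4], [0.18, -0.31], [0.2, -0.22], [0.55, -0.01], [0.63, -0.12], [0.45, -0.38], [0.48, -0.26]]
1.987 (1, True, 1, 0.15, False) [[0.2, -0.4], [0.18, -0.31], [0.2, -0.22], [0.55, -0.01], [0.63, -0.12], [0.45, -0.38], [0.48, -0.26]]
2.027 (0.5, True, 1, 0.15, True) [[0.2, -0.42], [0.19, -0.29], [0.2, -0.22], [0.56, -0.01], [0.64, -0.13], [0.46, -0.36], [0.52, -0.26]]
2.027 (0.5, True, 1, 0.15, False) [[0.2, -0.42], [0.19, -0.29], [0.2, -0.22], [0.56, -0.01], [0.64, -0.13], [0.46, -0.36], [0.52, -0.26]]
2.033 (1, False, 30, 0.02, True) [[-0.01, -0.34], [0.21, -0.24], [0.22, -0.22], [0.31, -0.18], [0.5, -0.22], [0.73, -0.13], [0.66, -0.14]]
2.108 (0.5, False, 30, 0.02, True) [[0.21, -0.29], [0.21, -0.24], [0.22, -0.22], [0.45, 0.02], [0.41, -0.22], [0.74, -0.12], [0.66, -0.14]]
2.227 (0.3, True, 1, 0.15, True) [[0.2, -0.43], [0.21, -0.24], [0.2, -0.21], [0.57, -0.01], [0.66, -0.13], [0.57, -0.36], [0.59, -0.28]]
2.227 (0.3, True, 1, 0.15, False) [[0.2, -0.43], [0.21, -0.24], [0.2, -0.21], [0.57, -0.01], [0.66, -0.13], [0.57, -0.36], [0.59, -0.28]]
```

```bash
cat > cal2.py <<'E'
from cal import *
def run2(a):
    w,cs,it,lam=a; q=np.array(D[0][0]); e=0; T=[]
    for rows,m in C:
        q=call(q,rows,w,cs=cs,it=it,lam=lam)
        if m is not None:
            p,M=fk(q); Mm=R.from_euler('xyz',m[2]).as_matrix()
            e+=np.linalg.norm(M[:2,2]-Mm[:2,2])+.5*np.linalg.norm(p-m[1]); T.append(M[:2,2].round(2).tolist()); q=np.array(m[0])
    return e,a,T
if __name__=="__main__":
    G=list(itertools.product((.3,.5,.7,1,1.5,2.5),(True,False),(1,3),(.005,.02,.05,.1,.2)))
    with Pool(4) as P: o=P.map(run2,G,chunksize=4)
    o.sort(key=lambda t:t[0])
    print("meas",[R.from_euler('xyz',m[2]).as_matrix()[:2,2].round(2).tolist() for _,m in C[1:]])
    for x in o[:8]: print(round(x[0],3),x[1],x[2])
E
OMP_NUM_THREADS=1 timeout 400 python3 cal2.py
```

```text
meas [[0.08, -0.23], [0.08, -0.23], [0.1, -0.23], [0.19, -0.2], [0.3, -0.21], [0.34, -0.23], [0.37, -0.22]]
0.442 (0.5, True, 1, 0.02) [[0.09, -0.1], [0.09, -0.24], [0.11, -0.24], [0.2, -0.18], [0.26, -0.22], [0.36, -0.23], [0.38, -0.22]]
0.462 (0.5, True, 1, 0.2) [[0.04, -0.09], [0.09, -0.22], [0.12, -0.22], [0.17, -0.21], [0.26, -0.21], [0.36, -0.23], [0.39, -0.22]]
0.469 (0.5, True, 1, 0.1) [[0.05, -0.12], [0.1, -0.23], [0.13, -0.23], [0.17, -0.21], [0.26, -0.21], [0.36, -0.23], [0.38, -0.22]]
0.487 (0.5, True, 1, 0.05) [[0.05, -0.12], [0.11, -0.23], [0.13, -0.23], [0.17, -0.21], [0.26, -0.21], [0.36, -0.23], [0.38, -0.22]]
0.49 (0.5, True, 3, 0.2) [[0.05, -0.11], [0.1, -0.23], [0.13, -0.23], [0.17, -0.21], [0.26, -0.21], [0.36, -0.23], [0.39, -0.22]]
0.493 (0.7, True, 1, 0.02) [[0.05, -0.1], [0.08, -0.23], [0.09, -0.23], [0.15, -0.21], [0.23, -0.2], [0.33, -0.22], [0.36, -0.23]]
0.498 (0.5, True, 3, 0.05) [[0.05, -0.12], [0.13, -0.23], [0.13, -0.23], [0.18, -0.2], [0.26, -0.22], [0.36, -0.23], [0.38, -0.22]]
0.51 (0.5, True, 3, 0.1) [[0.05, -0.12], [0.13, -0.23], [0.13, -0.23], [0.17, -0.21], [0.26, -0.22], [0.36, -0.23], [0.38, -0.22]]
```

```bash
cat > greedy.py <<'E'
from rb import *
import itertools,sys
from multiprocessing import Pool
KW=dict(w=.5,cs=True,lam=.02,it=1)
goal=np.array([.62,-.13])
DIRS=[np.array(d,float)/np.linalg.norm(d) for d in itertools.product((-1,0,1),repeat=3) if any(d)]
def ev(a):
    q,d,n=a; p,M=fk(q); u=np.round(M.T@d*.6,2); q2=call(q,[[*u,0]]*n,**KW); p,M2=fk(q2)
    return np.linalg.norm(M2[:2,2]-goal)+.002*n+(9 if p[2]<.45 else 0),n,u,d,q2
if __name__=="__main__":
    with Pool(4) as P:
        B=[(0,[],lastq())]
        for it in range(6):
            N=[]
            for _,h,q in B:
                for r in P.map(ev,[(q,d,n) for d in DIRS for n in(2,4)],chunksize=4): N.append((r[0],h+[(r[1],r[2].tolist(),r[3].round(1).tolist())],r[4]))
            N.sort(key=lambda t:t[0]); B=N[:4]
            print(it,round(B[0][0],3),*show(B[0][2]))
    for h in B[0][1]: print(h)
E
OMP_NUM_THREADS=1 timeout 400 python3 greedy.py
```

```text
0 0.219 [ 0.451 -0.038  0.869] z [ 0.427 -0.225 -0.876] q [ 2.16 -0.3  -1.5   0.68 -0.38  1.93 -0.86]
1 0.15 [ 0.39  -0.118  0.904] z [ 0.489 -0.183 -0.853] q [ 2.01 -0.12 -1.5   0.66 -0.19  1.93 -0.72]
2 0.08 [ 0.364 -0.169  0.921] z [ 0.548 -0.12  -0.828] q [ 2.01 -0.02 -1.5   0.63 -0.19  1.93 -0.59]
3 0.028 [ 0.341 -0.201  0.954] z [ 0.628 -0.108 -0.771] q [ 2.01  0.04 -1.5   0.54 -0.19  1.93 -0.66]
4 0.008 [ 0.478 -0.031  0.945] z [ 0.619 -0.127 -0.775] q [ 2.45 -0.3  -1.5   0.47 -0.75  1.93 -0.6 ]
5 0.006 [ 0.525 -0.065  0.888] z [ 0.622 -0.129 -0.773] q [ 2.29 -0.3  -1.5   0.74 -0.6   1.7  -0.53]
(2, [0.49, 0.26, -0.23], [0.7, 0.0, 0.7])
(4, [-0.32, 0.34, -0.37], [-0.6, -0.6, 0.6])
(4, [0.12, 0.51, 0.28], [0.7, -0.7, 0.0])
(2, [-0.1, 0.51, -0.3], [0.0, -0.7, 0.7])
(2, [0.59, 0.05, -0.12], [0.6, 0.6, 0.6])
(2, [0.1, -0.01, 0.59], [0.7, 0.0, -0.7])
```

Call:
carry_out(rows=[[[0.49,0.26,-0.23,0],[0.49,0.26,-0.23,0]]])

```text
clock: 9.25
position: [0.446, -0.0116, 0.8544]
tool_rot: [2.769, -0.304, 0.419]
force: [-1.0, 0.3, 0.2]
grip_width: 0.05
finger_force: 0.0
```

Call:
carry_out(rows=[[[-0.32,0.34,-0.37,0],[-0.32,0.34,-0.37,0],[-0.32,0.34,-0.37,0],[-0.32,0.34,-0.37,0]]])

```text
clock: 9.58
position: [0.3891, -0.1194, 0.8787]
tool_rot: [2.751, -0.315, 0.432]
force: [0.5, -0.2, 0.0]
grip_width: 0.0499
finger_force: 0.0
```

```bash
python3 log.py;  OMP_NUM_THREADS=1 timeout 400 python3 greedy.py
```

```text
t 9.5833 q [ 1.877 -0.108 -1.495  0.723 -0.045  1.932 -0.873] p [ 0.3891 -0.1194  0.8787]
tool axes x,y,z: [[0.863, 0.398, 0.31], [0.28, -0.889, 0.362], [0.42, -0.226, -0.879]] tilt 28.5
F [ 0.5 -0.2  0. ] w 0.0499 0.0
0 0.136 [ 0.461 -0.052  0.908] z [ 0.518 -0.206 -0.83 ] q [ 2.32 -0.3  -1.5   0.57 -0.53  1.93 -0.77]
1 0.064 [ 0.462 -0.029  0.932] z [ 0.577 -0.166 -0.8  ] q [ 2.32 -0.29 -1.5   0.52 -0.59  1.93 -0.71]
2 0.018 [0.471 0.001 0.944] z [ 0.611 -0.14  -0.779] q [ 2.32 -0.3  -1.5   0.47 -0.65  1.93 -0.58]
3 0.009 [ 0.468 -0.07   0.944] z [ 0.618 -0.126 -0.776] q [ 2.51 -0.28 -1.5   0.5  -0.77  1.93 -0.42]
4 0.006 [0.462 0.046 0.948] z [ 0.621 -0.128 -0.774] q [ 2.17 -0.3  -1.5   0.46 -0.57  1.93 -0.69]
5 0.005 [ 0.507 -0.002  0.898] z [ 0.619 -0.131 -0.774] q [ 2.07 -0.3  -1.45  0.71 -0.5   1.73 -0.59]
(2, [0.19, 0.22, -0.53], [0.0, 0.0, 1.0])
(2, [0.19, 0.47, 0.31], [0.7, -0.7, 0.0])
(2, [0.25, 0.24, -0.49], [0.0, 0.0, 1.0])
(2, [0.37, 0.3, 0.37], [1.0, 0.0, 0.0])
(2, [0.42, -0.42, -0.07], [0.0, 1.0, 0.0])
(2, [-0.16, 0.24, 0.53], [0.6, -0.6, -0.6])
```

Call:
carry_out(rows=[[[0.19,0.22,-0.53,0],[0.19,0.22,-0.53,0]]])

```text
clock: 9.75
position: [0.3876, -0.1267, 0.8987]
tool_rot: [2.718, -0.347, 0.438]
force: [0.0, 0.4, 0.8]
grip_width: 0.0504
finger_force: 0.0
```

Call:
carry_out(rows=[[[0.19,0.47,0.31,0],[0.19,0.47,0.31,0]]])

```text
clock: 9.92
position: [0.3999, -0.133, 0.8967]
tool_rot: [2.717, -0.346, 0.441]
force: [-0.8, 1.9, 0.5]
grip_width: 0.0503
finger_force: 0.0
```

Call:
carry_out(rows=[[[0.25,0.24,-0.49,0],[0.25,0.24,-0.49,0]]])

```text
clock: 10.08
position: [0.3967, -0.1319, 0.9155]
tool_rot: [2.68, -0.371, 0.449]
force: [-0.7, -0.7, -0.3]
grip_width: 0.0501
finger_force: 0.0
```

Call:
carry_out(rows=[[[0.37,0.3,0.37,0],[0.37,0.3,0.37,0]]])

```text
clock: 10.25
position: [0.4238, -0.1351, 0.9118]
tool_rot: [2.678, -0.376, 0.458]
force: [-0.0, 2.1, -0.1]
grip_width: 0.05
finger_force: 0.0
```

```bash
python3 log.py;  OMP_NUM_THREADS=1 timeout 400 python3 greedy.py
```

```text
t 10.25 q [ 2.423 -0.251 -1.494  0.595 -0.491  1.933 -0.668] p [ 0.4238 -0.1351  0.9118]
tool axes x,y,z: [[0.834, 0.412, 0.367], [0.249, -0.875, 0.416], [0.492, -0.256, -0.832]] tilt 33.7
F [-0.   2.1 -0.1] w 0.05 0.0
0 0.088 [ 0.405 -0.18   0.793] z [ 0.541 -0.116 -0.833] q [ 1.98 -0.3  -0.94  1.15 -0.65  1.67 -0.28]
1 0.035 [ 0.375 -0.101  0.941] z [ 0.589 -0.129 -0.798] q [ 1.88 -0.13 -1.22  0.61 -0.4   1.93 -0.69]
2 0.015 [ 0.374 -0.202  0.954] z [ 0.615 -0.134 -0.777] q [ 1.34  0.06 -1.01  0.5  -0.03  1.93 -0.72]
3 0.007 [ 0.387 -0.24   0.904] z [ 0.618 -0.133 -0.775] q [ 1.54 -0.01 -0.88  0.76 -0.29  1.75 -0.54]
4 0.006 [ 0.381 -0.245  0.857] z [ 0.619 -0.132 -0.774] q [ 1.64 -0.12 -0.76  0.99 -0.48  1.65 -0.37]
5 0.006 [ 0.345 -0.222  0.907] z [ 0.621 -0.131 -0.773] q [ 1.67 -0.1  -0.75  0.81 -0.51  1.8  -0.4 ]
(4, [-0.5, -0.15, -0.3], [-1.0, 0.0, 0.0])
(2, [0.4, -0.18, -0.41], [0.0, 0.7, 0.7])
(4, [-0.04, 0.53, -0.29], [0.0, -0.7, 0.7])
(2, [-0.1, 0.26, 0.53], [0.6, -0.6, -0.6])
(2, [-0.59, 0.02, 0.1], [-0.6, -0.6, -0.6])
(2, [0.11, -0.26, -0.53], [-0.6, 0.6, 0.6])
```

Call:
carry_out(rows=[[[0.33,-0.19,-0.46,0],[0.33,-0.19,-0.46,0]]])

```text
clock: 10.42
position: [0.4176, -0.0961, 0.9241]
tool_rot: [2.656, -0.391, 0.444]
force: [0.5, 1.1, 0.5]
grip_width: 0.05
finger_force: 0.0
```

Call:
carry_out(rows=[[[0.33,-0.19,-0.46,0],[0.33,-0.19,-0.46,0]]])

```text
clock: 10.58
position: [0.4144, -0.0398, 0.9351]
tool_rot: [2.631, -0.416, 0.474]
force: [0.2, -0.4, 0.3]
grip_width: 0.05
finger_force: 0.0
```

Call:
carry_out(rows=[[[0.33,-0.19,-0.46,0],[0.33,-0.19,-0.46,0]]])

```text
clock: 10.75
position: [0.412, 0.0122, 0.9427]
tool_rot: [2.607, -0.442, 0.495]
force: [0.9, 0.5, 0.1]
grip_width: 0.0496
finger_force: 0.0
```

```bash
python3 log.py
```

```text
t 10.75 q [ 1.824 -0.236 -1.495  0.546 -0.117  1.933 -1.031] p [0.412  0.0122 0.9427]
tool axes x,y,z: [[0.795, 0.429, 0.428], [0.216, -0.861, 0.461], [0.566, -0.274, -0.777]] tilt 39.0
F [0.9 0.5 0.1] w 0.0496 0.0
```

```bash
cat > p1.py <<'E'
from rb import *
from h import proj,model
KW=dict(w=.5,cs=True,lam=.02,it=1)
q=lastq(); p,M=fk(q)
K=np.array([.5237,-.4202,.146])
d=np.array([.40,-.36,.62])-p; u=np.round(M.T@d,3); print("A shift",u)
q=call(q,[[*u,47]]*14,**KW); print(*show(q)); p,M=fk(q); print(M.T.round(3).tolist())
g=K+M[:,2]*.019; pre=g-.13*M[:,2]
d=pre-p; u=np.round(M.T@d,3); print("B shift",u); q=call(q,[[*u,0]]*13,**KW); print(*show(q))
q=call(q,[[0,0,.13,0]]*6,**KW); print("grasp",*show(q))
en=np.array([.538,-.296,0])
for a in np.linspace(0,1.24,8):
    t=en+R.from_euler('z',-.115-a).as_matrix()@[0,-.125,.170]+M[:,2]*.019
    p2,M2=fk(q); q=call(q,[[*(M2.T@(t-p2)),0]]*3,**KW); print(round(a,2),(fk(q)[0]-t).round(4),*show(q))
import pickle
from workcell import bot
f=bot.grab_frame("scene"); E=R.from_euler('z',-.115).as_matrix()
for x in(-.005,.005,.015):
    for y in(-.178,-.170,-.162): print(x,y,proj(f,en+E@[x,y,.25]).round(1),proj(f,en+E@[x,y,.2]).round(1))
im=f["pixels"][140:200,225:285]; print(im[18:58:8,20:50].mean(2).astype(int).tolist())
E
python3 p1.py
```

```text
A shift [-0.308  0.169  0.346]
[ 0.4  -0.36  0.62] z [ 0.566 -0.274 -0.777] q [ 1.43 -0.14 -0.57  1.63 -0.38  1.02 -1.08]
[[0.701, -0.337, 0.629], [-0.434, -0.901, 0.001], [0.566, -0.274, -0.777]]
B shift [-0.191 -0.     0.344]
[ 0.468 -0.38   0.251] z [ 0.568 -0.198 -0.799] q [ 1.39  0.37 -0.84  2.12  0.5   0.16 -1.82]
grasp [ 0.544 -0.414  0.158] z [ 0.551 -0.172 -0.817] q [ 1.16  0.62 -0.68  1.99  1.25  0.16 -2.52]
0.0 [-0.  0. -0.] [ 0.534 -0.425  0.155] z [ 0.551 -0.172 -0.817] q [ 1.21  0.64 -0.71  1.98  1.23  0.17 -2.47]
0.18 [ 0.0001 -0.0004  0.0005] [ 0.513 -0.421  0.156] z [ 0.55  -0.17  -0.818] q [ 1.26  0.62 -0.74  2.03  1.3   0.16 -2.52]
0.35 [ 0.0002 -0.0017  0.0022] [ 0.492 -0.414  0.157] z [ 0.547 -0.165 -0.821] q [ 1.32  0.61 -0.78  2.06  1.32  0.16 -2.52]
0.53 [ 0.0001 -0.0025  0.0033] [ 0.474 -0.403  0.159] z [ 0.542 -0.157 -0.825] q [ 1.36  0.59 -0.82  2.1   1.32  0.16 -2.52]
0.71 [ 0.0001 -0.0032  0.0043] [ 0.457 -0.389  0.16 ] z [ 0.537 -0.146 -0.831] q [ 1.4   0.57 -0.85  2.14  1.32  0.16 -2.52]
0.89 [-0.     -0.0037  0.0052] [ 0.444 -0.372  0.16 ] z [ 0.53  -0
[... 678 characters left out ...]
[[143, 154, 155, 144, 95, 83, 97, 103, 98, 93, 98, 126, 148, 139, 140, 126, 150, 150, 136, 98, 122, 151, 151, 146, 131, 147, 140, 153, 150, 150], [150, 148, 148, 149, 116, 83, 100, 100, 97, 98, 94, 121, 149, 109, 110, 129, 149, 139, 136, 141, 136, 126, 146, 128, 121, 148, 150, 144, 148, 140], [132, 34, 37, 39, 62, 94, 94, 98, 95, 97, 92, 74, 95, 145, 127, 129, 136, 142, 142, 131, 128, 148, 148, 148, 148, 148, 151, 155, 136, 42], [137, 35, 44, 45, 68, 99, 96, 91, 99, 94, 87, 98, 132, 145, 153, 149, 147, 148, 147, 145, 153, 149, 147, 144, 140, 148, 152, 150, 158, 144], [149, 147, 148, 151, 138, 88, 91, 98, 93, 86, 91, 88, 88, 94, 98, 93, 89, 81, 75, 65, 65, 65, 75, 87, 72, 74, 73, 74, 80, 76]]
```

```bash
cat > p2.py <<'E'
from rb import *
q0=lastq(); p,M0=fk(q0)
zt=M0[:,2]; az=np.arctan2(zt[1],zt[0]); th=np.arccos(-zt[2]); print(np.degrees([az,th]))
def ikf(p,M,q,w=.5):
    f=lambda x:np.r_[fk(x)[0]-p,w*rv(M@fk(x)[1].T),1e-4*(x-q)]
    z=least_squares(f,np.clip(q,LO+.01,HI-.01),bounds=(LO,HI),max_nfev=40); return z.cost,z.x
en=np.array([.538,-.296,0]); rng=np.random.default_rng(0)
for flip in(0,1):
    M=tool(az,th,flip); S=[]
    for _ in range(80):
        c,q=ikf(np.array([.5237,-.4202,.16])+.019*M[:,2],M,rng.uniform(LO,HI))
        if c<1e-6: S.append((round(min((q-LO).min(),(HI-q).min()),2),q.round(2).tolist()))
    S.sort(key=lambda t:-t[0]); print(flip,len(S)); [print(x) for x in S[:7]]
    for m,q in S[:3]:
        q=np.array(q)
        for a in(.4,.8,1.24):
            t=en+R.from_euler('z',-.115-a).as_matrix()@[0,-.125,.166]+M[:,2]*.019
            c,q=ikf(t,M,q)
        print("  keeper",c<1e-6,q.round(2))
        q=np.array([x for x in S if x[0]==m][0][1]); c,q=ikf(np.array([.5237,-.4202,.16])-.111*M[:,2],M,q); print("  pre",c<1e-6,q.round(2)); c,q=ikf(np.array([.4,-.36,.55]),M,q); print("  high",c<1e-6,q.round(2))
E
timeout 300 python3 p2.py
```

```text
[-25.81217372  38.97734068]
0 51
(np.float64(0.38), [1.42, 0.83, -1.11, 2.05, 1.86, 0.54, 0.19])
(np.float64(0.31), [1.37, 0.77, -1.01, 2.05, 1.89, 0.47, 0.12])
(np.float64(0.3), [1.47, 0.89, -1.2, 2.05, 1.85, 0.62, 0.25])
(np.float64(0.29), [1.47, 0.9, -1.21, 2.05, 1.84, 0.63, 0.26])
(np.float64(0.28), [1.34, 0.75, -0.97, 2.05, 1.91, 0.44, 0.09])
(np.float64(0.25), [1.32, 0.73, -0.93, 2.06, 1.92, 0.41, 0.06])
(np.float64(0.25), [1.32, 0.73, -0.93, 2.06, 1.92, 0.41, 0.06])
  keeper True [ 1.59  0.76 -1.31  2.39  2.04  0.67 -0.11]
  pre True [ 1.68  0.57 -1.3   2.16  1.47  0.44  0.46]
  high True [ 1.98 -0.2  -1.    1.78 -0.6   0.92  2.3 ]
  keeper True [ 1.55  0.71 -1.24  2.39  2.09  0.61 -0.18]
  pre True [ 1.61  0.5  -1.18  2.16  1.43  0.34  0.47]
  high True [ 1.91 -0.18 -0.95  1.78 -0.57  0.9   2.27]
  keeper True [ 1.62  0.81 -1.38  2.39  2.    0.73 -0.05]
  pre True [ 1.71  0.63 -1.38  2.16  1.49  0.51  0.46]
  high True [ 1.9  -0.18 -0.94  1.78 -0.56  0.9   2.26]
1 36
(np.float64(0.26), [0.31, 0.62, 0.45, 2.11, 4.13, 0.42, 0.64])
(np.float64(0.25), [0.32, 0.61, 0.43, 2.11, 4.12, 0.41, 0.66])
(np.float64(0.25), [0.32, 0.61, 0.44, 2.11, 4.13, 0.41, 0.65])
(np.float64(0.24), [0.24, 0.64, 0.55, 2.11, 4.17, 0.47, 0.58])
(np.float64(0.23), [0.34, 0.61, 0.41, 2.1, 4.11, 0.39, 0.67])
(np.float64(0.2), [0.15, 0.7, 0.7, 2.11, 4.21, 0.57, 0.5])
(np.float64(0.19), [0.1, 0.73, 0.77, 2.12, 4.22, 0.62, 0.46])
  keeper True [ 0.74  0.41 -0.16  2.43  3.25  0.36  1.62]
  pre False [0.64 0.28 0.05 2.23 4.41 0.16 0.48]
  high False [ 1.16 -0.1  -0.47  2.3   4.41  0.16  0.41]
  keeper True [ 0.74  0.41 -0.16  2.43  3.25  0.36  1.62]
  pre False [0.64 0.28 0.05 2.23 4.41 0.16 0.48]
  high False [ 1.16 -0.1  -0.47  2.3   4.41  0.16  0.41]
  keeper True [ 0.74  0.41 -0.16  2.43  3.25  0.36  1.62]
  pre False [0.64 0.28 0.05 2.23 4.41 0.16 0.48]
  high False [ 1.16 -0.1  -0.47  2.3   4.41  0.16  0.41]
```

```bash
cat > p3.py <<'E'
from rb import *
KW=dict(w=.5,cs=True,lam=.02,it=1)
K=np.array([.5237,-.4202,.150]); en=np.array([.538,-.296,0])
for mid in([.40,-.36,.62],[.42,-.2,.6],[.5,-.2,.6],[.35,-.25,.5],[.45,-.3,.45]):
    q=lastq(); p,M=fk(q); print("==",mid)
    u=np.round(M.T@(np.array(mid)-p),3); q=call(q,[[*u,-133]]*19,**KW); print("A",u,*show(q)); p,M=fk(q)
    g=K+M[:,2]*.019; pre=g-.12*M[:,2]
    u=np.round(M.T@(pre-p),3); q=call(q,[[*u,0]]*14,**KW); print("B",u,*show(q),(fk(q)[0]-pre).round(4))
    q=call(q,[[0,0,.12,0]]*6,**KW); print("grasp",*show(q),(fk(q)[0]-g).round(4))
    for a in np.linspace(0,1.24,5):
        t=en+R.from_euler('z',-.115-a).as_matrix()@[0,-.125,.170]+M[:,2]*.019
        p2,M2=fk(q); q=call(q,[[*(M2.T@(t-p2)),0]]*3,**KW); print(round(a,2),(fk(q)[0]-t).round(4),*show(q)[1:])
E
python3 p3.py
```

```text
== [0.4, -0.36, 0.62]
A [-0.308  0.169  0.346] [ 0.4  -0.36  0.62] z [ 0.568 -0.277 -0.775] q [ 0.97 -0.14 -0.19  1.65 -0.27  0.99  1.83]
B [ 0.189 -0.022  0.35 ] [ 0.469 -0.398  0.249] z [ 0.54  -0.247 -0.805] q [ 0.77  0.29 -0.1   2.13 -0.88  0.16  2.52] [ 0.0027 -0.0057  0.0204]
grasp [ 0.541 -0.437  0.172] z [ 0.503 -0.21  -0.839] q [ 0.69  0.53 -0.04  1.96 -0.9   0.16  2.52] [ 0.0066 -0.0114  0.0366]
0.0 [ 0.0024 -0.003   0.0064] z [ 0.49  -0.198 -0.849] q [ 0.68  0.53 -0.03  1.97 -0.9   0.16  2.52]
0.31 [ 0.0023 -0.0034  0.0073] z [ 0.477 -0.184 -0.859] q [ 0.75  0.49 -0.08  2.03 -0.87  0.16  2.52]
0.62 [ 0.0022 -0.0037  0.0086] z [ 0.463 -0.169 -0.87 ] q [ 0.79  0.45 -0.11  2.1  -0.85  0.16  2.52]
0.93 [ 0.0022 -0.0038  0.0098] z [ 0.447 -0.153 -0.881] q [ 0.77  0.4  -0.11  2.18 -0.87  0.16  2.52]
1.24 [ 0.0022 -0.0034  0.0103] z [ 0.431 -0.138 -0.892] q [ 0.68  0.36 -0.05  2.24 -0.91  0.16  2.52]
== [0.42, -0.2, 0.6]
A [-0.232  0.026  0.329] [ 0.429 -0.2    0.6  ] z [ 0.508 -0.534 -0.676] q [ 0.15 -0.3  -0.18  1.88  0.63  1.04  0.09]
B [ 0.125 -0.153  0.369] [ 0.473 -0.367  0
[... 2699 characters left out ...]
8   0.29 -0.12  2.13 -0.86  0.16  2.52] [ 0.0031 -0.0062  0.022 ]
grasp [ 0.541 -0.437  0.173] z [ 0.506 -0.207 -0.837] q [ 0.71  0.52 -0.05  1.96 -0.88  0.16  2.52] [ 0.0065 -0.0116  0.0379]
0.0 [ 0.0025 -0.0032  0.0067] z [ 0.493 -0.195 -0.848] q [ 0.7   0.53 -0.05  1.97 -0.89  0.16  2.52]
0.31 [ 0.0023 -0.0035  0.0074] z [ 0.48  -0.181 -0.858] q [ 0.77  0.49 -0.1   2.03 -0.85  0.16  2.52]
0.62 [ 0.0022 -0.0038  0.0086] z [ 0.466 -0.165 -0.869] q [ 0.8   0.45 -0.13  2.1  -0.84  0.16  2.52]
0.93 [ 0.0021 -0.0038  0.0098] z [ 0.45  -0.149 -0.881] q [ 0.79  0.4  -0.13  2.17 -0.85  0.16  2.52]
1.24 [ 0.0022 -0.0035  0.0103] z [ 0.433 -0.133 -0.891] q [ 0.7   0.36 -0.08  2.24 -0.9   0.16  2.52]
```

```bash
cat > p4.py <<'E'
from rb import *
from multiprocessing import Pool
import time
KW=dict(w=.5,cs=True,lam=.02,it=1)
K=np.array([.5237,-.4202,.150]); en=np.array([.538,-.296,0])
EX=np.array([np.cos(-.115),np.sin(-.115)]); EY=np.array([-EX[1],EX[0]])
def go(q,t,n,tw=0):
    p,M=fk(q); u=np.round(M.T@(np.array(t)-p),3); return call(q,[[*u,tw]]*n,**KW),u
def horiz(M): # twist (deg) to make tool y horizontal, choices
    a=np.degrees(np.arctan2(M[2,1],M[2,0])); return [((a+180)%360)-180, (a%360)-180 if True else 0]
def plan(seed,full=False):
    r=np.random.default_rng(seed); q=q0; log=[]
    W=[r.uniform([.2,-.45,.35],[.6,.25,.95]) for _ in range(r.integers(1,4))]
    tws=[float(x) for x in np.round(r.choice([0,-40,-80,-133,-133,47,25],len(W)))]
    for w,tw in zip(W,tws):
        n=12; q,u=go(q,w.round(2),n,tw); log.append((n,u.tolist(),tw,fk(q)[0].round(3).tolist()))
        if fk(q)[0][2]<.34: return (9,)
    p,M=fk(q); pre=K-.10*M[:,2]; q,u=go(q,pre,12); log.append((12,u.tolist(),0)); q,u=go(q,pre,6)
    p,M=fk(q); zt=M[:2,2]; ex,ey=zt@EX,zt@EY
    best=(9,)
    for tw in horiz(M):
        Z=R.from_euler('z',np.radians(tw)).as_matrix()
        q2=call(q,[[0,0,0,tw]]*int(abs(tw)/7+2),**KW); g=K+.019*M[:,2]
        q3,_=go(q2,g,6); e1=np.linalg.norm(fk(q3)[0]-g); q4=q3
        z3=fk(q3)[1][:2,2]; ex,ey=z3@EX,z3@EY; e2=0; hz=abs(fk(q3)[1][2,1])
        s=20*e1+max(0,.64-ex)*4+max(0,abs(ey+.03)-.1)*3+2*hz+max(0,ex-.74)*4
        if s>1: continue
        for a in(.3,.6,.9,1.24):
            t=en+R.from_euler('z',-.115-a).as_matrix()@[0,-.125,.170]+fk(q4)[1][:,2]*.019
            q4,_=go(q4,t,4); e2=max(e2,np.linalg.norm(fk(q4)[0]-t))
        mar=min(min((x-LO).min(),(HI-x).min()) for x in(q2,q3,q4))
        s+=20*e2+.5*len(W)*.1-.5*min(mar,.3)
        if s<best[0]: best=(s,seed,tw,log,(ex,ey),e1,e2,q3.round(2).tolist(),q4.round(2).tolist(),mar)
    return best
q0=lastq()
if __name__=="__main__":
    t=time.time(); res=[]
    with Pool(4) as P:
        for x in P.imap_unordered(plan,range(20000),chunksize=20):
            if len(x)>1: res.append(x)
            if time.time()-t>200: P.terminate(); break
    res.sort(key=lambda x:x[0]); print(len(res))
    for x in res[:4]: print(x)
E
OMP_NUM_THREADS=1 timeout 400 python3 p4.py
```

```text
1460
(np.float64(0.03382941973540926), 3658, np.float64(-149.02173354177847), [(12, [-0.024, 0.134, 0.315], 0.0, [0.574, -0.193, 0.742]), (12, [-0.404, -0.097, 0.382], 0)], (np.float64(0.6561407987994424), np.float64(-0.05873585630601158)), np.float64(0.00045793488774388487), np.float64(0.0006138035569270682), [1.55, 0.94, -1.19, 2.02, 1.77, 0.43, 0.62], [1.76, 0.88, -1.41, 2.35, 1.96, 0.53, 0.33], np.float64(0.07522708893622676))
(np.float64(0.07027253609681097), 3591, np.float64(-110.24534917026445), [(12, [0.054, 0.139, 0.168], -40.0, [0.537, -0.126, 0.873]), (12, [-0.3, -0.382, 0.511], 0)], (np.float64(0.6317530517870722), np.float64(-0.06911894671047447)), np.float64(0.0005790227900518819), np.float64(0.0005229569203099456), [1.5, 0.89, -1.13, 2.01, 1.71, 0.4, 0.61], [1.72, 0.82, -1.35, 2.35, 1.93, 0.5, 0.29], np.float64(0.06955406290174015))
(np.float64(0.07106739090235667), 3140, np.float64(-178.66552847789947), [(12, [-0.019, 0.232, 0.234], 25.0, [0.529, -0.238, 0.833]), (12, [-0.435, 0.005, 0.458], 0)], (np.float64(0.6540938009361565), np.float64(-0.0560189304630036)), np.float64(0.0005189399178041832), np.float64(0.0005337973969215452), [1.55, 0.94, -1.18, 2.02, 1.75, 0.42, 0.63], [1.76, 0.87, -1.4, 2.35, 1.95, 0.52, 0.34], np.float64(0.0))
(np.float64(0.07122508297411721), 1376, np.float64(92.48088069933118), [(12, [-0.022, 0.149, 0.235], -80.0, [0.547, -0.186, 0.814]), (12, [0.009, -0.436, 0.453], 0)], (np.float64(0.649489038304296), np.float64(0.02645240216084538)), np.float64(0.0003731717794950026), np.float64(0.0006177326085786947), [1.45, 0.82, -0.95, 1.97, 1.29, 0.16, -2.02], [1.77, 0.84, -1.34, 2.31, 1.79, 0.36, -2.52], np.float64(0.0))
```

Call:
carry_out(rows=[[[-0.024,0.134,0.315,0],[-0.024,0.134,0.315,0],[-0.024,0.134,0.315,0],[-0.024,0.134,0.315,0],[-0.024,0.134,0.315,0],[-0.024,0.134,0.315,0],[-0.024,0.134,0.315,0],[-0.024,0.134,0.315,0],[-0.024,0.134,0.315,0],[-0.024,0.134,0.315,0],[-0.024,0.134,0.315,0],[-0.024,0.134,0.315,0]]])

```text
clock: 11.8
position: [0.5707, -0.192, 0.7409]
tool_rot: [2.588, -0.457, 0.507]
force: [0.2, 0.8, 0.2]
grip_width: 0.0502
finger_force: 0.0
```

```bash
python3 log.py; cat > p5.py <<'E'
from p4 import *
import sys
q=lastq()
for back,h in((.10,.0),(.12,0),(.14,0),(.10,.03),(.16,.0)):
    p,M=fk(q); pre=K+[0,0,h]-back*M[:,2]; qa,u=go(q,pre,12); qb,_=go(qa,pre,6)
    z=fk(qb)[1][:,2]; print(back,h,u,"pre",pre.round(3),*show(qb),"ex,ey",z[:2]@EX,z[:2]@EY,"tw",horiz(fk(qb)[1]))
E
python3 p5.py
```

```text
t 11.8 q [ 2.194 -0.304 -1.495  1.2   -0.419  1.249 -0.619] p [ 0.5707 -0.192   0.7409]
tool axes x,y,z: [[0.785, 0.435, 0.441], [0.21, -0.856, 0.472], [0.584, -0.278, -0.763]] tilt 40.3
F [0.2 0.8 0.2] w 0.0502 0.0
0.1 0.0 [-0.398 -0.093  0.388] pre [ 0.465 -0.392  0.226] [ 0.464 -0.392  0.223] z [ 0.641 -0.126 -0.757] q [ 1.69  0.62 -1.18  2.13  1.18  0.21 -1.56] ex,ey 0.6516422320715903 -0.05182464367023941 tw [np.float64(30.611390816228322), np.float64(-149.38860918377168)]
0.12 0 [-0.398 -0.093  0.368] pre [ 0.454 -0.387  0.242] [ 0.453 -0.387  0.242] z [ 0.629 -0.16  -0.761] q [ 1.73  0.56 -1.22  2.15  1.16  0.23 -1.55] ex,ey 0.6430874341548725 -0.08663040358636587 tw [np.float64(34.337124427221625), np.float64(-145.66287557277838)]
0.14 0 [-0.398 -0.093  0.348] pre [ 0.442 -0.381  0.257] [ 0.442 -0.381  0.257] z [ 0.638 -0.167 -0.751] q [ 1.78  0.52 -1.25  2.17  1.04  0.2  -1.45] ex,ey 0.6531592500643295 -0.09305008405363364 tw [np.float64(34.41017400899162), np.float64(-145.58982599100838)]
0.1 0.03 [-0.384 -0.079  0.365] pre [ 0.465 -0.392  0.256] [ 0.466 -0.392  0.256] z [ 0.644 -0.127 -0.754] q [ 1.71  0.55 -1.19  2.1   0.76  0.21 -1.19] ex,ey 0.6545262194499398 -0.05195312450898665 tw [np.float64(29.80657478472176), np.float64(-150.19342521527824)]
0.16 0.0 [-0.398 -0.093  0.328] pre [ 0.43  -0.376  0.272] [ 0.43  -0.376  0.272] z [ 0.634 -0.192 -0.749] q [ 1.83  0.45 -1.28  2.19  0.92  0.18 -1.38] ex,ey 0.6517424626112315 -0.11754270824447853 tw [np.float64(35.24322584574813), np.float64(-144.75677415425187)]
```

Call:
carry_out(rows=[[[-0.398,-0.093,0.348,0],[-0.398,-0.093,0.348,0],[-0.398,-0.093,0.348,0],[-0.398,-0.093,0.348,0],[-0.398,-0.093,0.348,0],[-0.398,-0.093,0.348,0],[-0.398,-0.093,0.348,0],[-0.398,-0.093,0.348,0],[-0.398,-0.093,0.348,0],[-0.398,-0.093,0.348,0],[-0.398,-0.093,0.348,0]]])

```text
clock: 12.72
position: [0.4699, -0.3423, 0.3724]
tool_rot: [2.586, -0.46, 0.505]
force: [-1.3, -2.5, 0.5]
grip_width: 0.0498
finger_force: 0.0
```

```bash
python3 log.py; python3 p5.py
```

```text
t 12.7167 q [ 1.772  0.16  -1.287  2.071  0.277  0.33  -0.884] p [ 0.4699 -0.3423  0.3724]
tool axes x,y,z: [[0.784, 0.434, 0.444], [0.207, -0.857, 0.473], [0.585, -0.279, -0.761]] tilt 40.4
F [-1.3 -2.5  0.5] w 0.0498 0.0
0.1 0.0 [-0.09  -0.028  0.124] pre [ 0.465 -0.392  0.226] [ 0.466 -0.392  0.226] z [ 0.585 -0.279 -0.761] q [ 1.44  0.45 -0.94  2.19  1.81  0.21 -2.25] ex,ey 0.6133275415451973 -0.20985614611197695 tw [np.float64(46.79714721364604), np.float64(-133.20285278635396)]
0.12 0 [-0.09  -0.028  0.104] pre [ 0.453 -0.387  0.241] [ 0.454 -0.386  0.241] z [ 0.585 -0.279 -0.761] q [ 1.49  0.41 -0.97  2.21  1.66  0.18 -2.12] ex,ey 0.6133146655549209 -0.2098440360557693 tw [np.float64(46.7967130922531), np.float64(-133.2032869077469)]
0.14 0 [-0.09  -0.028  0.084] pre [ 0.442 -0.381  0.257] [ 0.442 -0.381  0.256] z [ 0.585 -0.279 -0.761] q [ 1.55  0.36 -1.02  2.22  1.45  0.16 -1.91] ex,ey 0.613309110684616 -0.20983065550166297 tw [np.float64(46.796020997827384), np.float64(-133.20397900217262)]
0.1 0.03 [-0.077 -0.014  0.101] pre [ 0.465 -0.392  0.256] [ 0.465 -0.392  0.256] z [ 0.585 -0.279 -0.761] q [ 1.45  0.38 -0.93  2.17  1.39  0.16 -1.86] ex,ey 0.6133171400143104 -0.20984160235306804 tw [np.float64(46.796499844093404), np.float64(-133.2035001559066)]
0.16 0.0 [-0.09  -0.028  0.064] pre [ 0.43  -0.376  0.272] [ 0.431 -0.375  0.272] z [ 0.585 -0.279 -0.761] q [ 1.65  0.33 -1.11  2.22  1.2   0.16 -1.66] ex,ey 0.6133211780118722 -0.2098460696267883 tw [np.float64(46.79667538558101), np.float64(-133.203324614419)]
```

```bash
sed -e 's/r.uniform(\[.2,-.45,.35\],\[.6,.25,.95\]) for _ in range(r.integers(1,4))/r.uniform([.33,-.45,.24],[.48,-.25,.6]) for _ in range(r.integers(1,3))/' -e 's/\[0,-40,-80,-133,-133,47,25\]/[0,0,-40,-80]/' -e 's/<.34: return/<.22: return/' -e 's/>200/>120/' -e 's/n=12; q,u=go/n=int(r.choice([5,8])); q,u=go/' p4.py > p6.py; OMP_NUM_THREADS=1 timeout 300 python3 p6.py
```

```text
1620
(np.float64(0.08659928725923521), 638, np.float64(-131.00439150991366), [(8, [0.021, -0.022, -0.088], 0.0, [0.461, -0.319, 0.425]), (8, [-0.153, -0.048, 0.086], -40.0, [0.379, -0.37, 0.27]), (12, [0.008, 0.035, 0.091], 0)], (np.float64(0.6709034835699107), np.float64(-0.0715436001070767)), np.float64(0.0002996869582578585), np.float64(0.0004612615370868299), [1.53, 0.92, -1.15, 2.04, 1.88, 0.39, 0.48], [1.76, 0.88, -1.39, 2.37, 2.05, 0.54, 0.23], np.float64(0.05748103712015684))
(np.float64(0.08842896605372336), 1866, np.float64(-132.63661199926963), [(5, [0.043, 0.114, -0.149], -40.0, [0.451, -0.378, 0.547]), (5, [-0.081, -0.087, 0.173], 0.0, [0.486, -0.338, 0.391]), (12, [-0.128, -0.037, 0.12], 0)], (np.float64(0.6486414389743885), np.float64(-0.10220363593644331)), np.float64(0.00019766719248536134), np.float64(0.0005917345709031063), [1.48, 0.86, -1.08, 2.04, 1.9, 0.38, 0.37], [1.7, 0.81, -1.34, 2.37, 2.07, 0.53, 0.12], np.float64(0.05526337058640518))
(np.float64(0.09207806272251004), 1697, np.float64(-132.65172224126053), [(5, [-0.005, -0.037, -0.048], -80.0, [0.439, -0.30
[... 153 characters left out ...]
.08245598376790052)), np.float64(0.0006388574735851311), np.float64(0.0007398123066698238), [1.51, 0.9, -1.15, 2.02, 1.78, 0.42, 0.54], [1.73, 0.84, -1.38, 2.36, 1.97, 0.53, 0.25], np.float64(0.07112617093257123))
(np.float64(0.09718559771356779), 815, np.float64(-102.08073182851629), [(5, [0.105, 0.049, -0.14], -40.0, [0.497, -0.323, 0.528]), (5, [-0.09, -0.164, 0.196], -40.0, [0.479, -0.262, 0.349]), (12, [-0.153, -0.034, 0.105], 0)], (np.float64(0.6364468146082178), np.float64(-0.08126103541931683)), np.float64(0.00045385981102365956), np.float64(0.0005593392986653819), [1.55, 0.96, -1.23, 2.02, 1.75, 0.51, 0.61], [1.74, 0.88, -1.42, 2.35, 1.92, 0.58, 0.31], np.float64(0.074610877653291))
```

Call:
carry_out(rows=[[[0.021,-0.022,-0.088,0],[0.021,-0.022,-0.088,0],[0.021,-0.022,-0.088,0],[0.021,-0.022,-0.088,0],[0.021,-0.022,-0.088,0],[0.021,-0.022,-0.088,0],[0.021,-0.022,-0.088,0],[0.021,-0.022,-0.088,0]]])

```text
clock: 13.38
position: [0.4306, -0.2884, 0.4401]
tool_rot: [2.584, -0.456, 0.507]
force: [0.2, 0.8, -0.6]
grip_width: 0.0506
finger_force: 0.0
```

Call:
carry_out(rows=[[[-0.153,-0.048,0.086,-40],[-0.153,-0.048,0.086,-40],[-0.153,-0.048,0.086,-40],[-0.153,-0.048,0.086,-40],[-0.153,-0.048,0.086,-40],[-0.153,-0.048,0.086,-40],[-0.153,-0.048,0.086,-40],[-0.153,-0.048,0.086,-40]]])

```text
clock: 14.05
position: [0.3524, -0.3371, 0.285]
tool_rot: [2.44, -0.094, 1.023]
force: [0.1, -0.6, -0.0]
grip_width: 0.05
finger_force: 0.0
```

```bash
python3 log.py; python3 p5.py
```

```text
t 14.05 q [ 1.728  0.074 -0.948  2.365 -1.223  0.186  1.377] p [ 0.3524 -0.3371  0.285 ]
tool axes x,y,z: [[0.518, 0.85, 0.094], [0.62, -0.45, 0.643], [0.589, -0.275, -0.76]] tilt 40.5
F [ 0.1 -0.6 -0. ] w 0.05 0.0
0.1 0.0 [0.006 0.056 0.128] pre [ 0.465 -0.393  0.226] [ 0.465 -0.396  0.233] z [ 0.556 -0.232 -0.798] q [ 0.8   0.31 -0.11  2.16 -1.26  0.16  1.34] ex,ey 0.5793550521546961 -0.16629555069753477 tw [np.float64(79.77918567748617), np.float64(-100.22081432251382)]
0.12 0 [0.006 0.056 0.108] pre [ 0.453 -0.387  0.241] [ 0.453 -0.39   0.247] z [ 0.565 -0.242 -0.789] q [ 0.82  0.27 -0.12  2.19 -1.26  0.16  1.34] ex,ey 0.5887544919155705 -0.17596328333434413 tw [np.float64(80.2746667291438), np.float64(-99.72533327085618)]
0.14 0 [0.006 0.056 0.088] pre [ 0.441 -0.382  0.256] [ 0.441 -0.383  0.26 ] z [ 0.573 -0.253 -0.779] q [ 0.85  0.23 -0.15  2.21 -1.26  0.16  1.34] ex,ey 0.5982795127686665 -0.18588705151215837 tw [np.float64(80.76090633413929), np.float64(-99.23909366586071)]
0.1 0.03 [0.008 0.075 0.105] pre [ 0.465 -0.393  0.256] [ 0.465 -0.394  0.259] z [ 0.575 -0.257 -0.777] q [ 0.77  0.26 -0.08  2.17 -1.26  0.16  1.32] ex,ey 0.6009334650517798 -0.18939576467062208 tw [np.float64(80.94194229315622), np.float64(-99.05805770684377)]
0.16 0.0 [0.006 0.056 0.068] pre [ 0.429 -0.376  0.272] [ 0.429 -0.377  0.274] z [ 0.582 -0.266 -0.768] q [ 0.88  0.18 -0.18  2.24 -1.26  0.16  1.34] ex,ey 0.6091016103647267 -0.19738769221601304 tw [np.float64(81.29909952298783), np.float64(-98.70090047701217)]
```

```bash
cat > p7.py <<'E'
import p4
from p4 import *
def plan(seed,var=None):
    r=np.random.default_rng(seed); log=[]; q=q0.copy()
    if var is not None: p4.KW.update(lam=[.06,.02,.1][var]); q=q+[.015,-.01,.02][var]*np.array([1,-1,1,-1,1,1,-1])
    else: p4.KW.update(lam=.02)
    W=[r.uniform([.25,-.45,.28],[.6,.1,.85]) for _ in range(r.integers(1,4))]
    tws=[float(x) for x in np.round(r.choice([0,0,-40,-80,60,-110],len(W)))]
    for w,tw in zip(W,tws):
        if w[2]<.42 and w[0]>.47: return (9,)
        p,M=fk(q); n=int(min(12,np.ceil(max(np.linalg.norm(w-p)/.0417,abs(tw)/7.1))+3)); q,u=go(q,w.round(2),n,tw); log.append((n,u.tolist(),tw,fk(q)[0].round(3).tolist()))
    p,M=fk(q); pre=K-.12*M[:,2]; n=int(min(12,np.ceil(np.linalg.norm(pre-p)/.0417)+3)); q,u=go(q,pre,n); log.append((n,u.tolist(),0)); q,u=go(q,pre,6)
    p,M=fk(q); best=(9,)
    for tw in horiz(M):
        q2=call(q,[[0,0,0,tw]]*int(abs(tw)/7+2),**KW); g=K+.019*M[:,2]
        q3,_=go(q2,g,6); e1=np.linalg.norm(fk(q3)[0]-g); q4=q3
        z3=fk(q3)[1][:2,2]; ex,ey=z3@EX,z3@EY; e2=0; hz=abs(fk(q3)[1][2,1])
        s=20*e1+max(0,.62-ex)*4+max(0,abs(ey+.03)-.15)*3+2*hz+max(0,ex-.74)*4
        if s>.6: continue
        for a in(.4,.8,1.24):
            t=en+R.from_euler('z',-.115-a).as_matrix()@[0,-.125,.170]+fk(q4)[1][:,2]*.019
            q4,_=go(q4,t,5); e2=max(e2,np.linalg.norm(fk(q4)[0]-t))
        s+=20*e2+.03*len(W)-2*min(q3[5]-.16,.15)
        if s<best[0]: best=(s,seed,tw,log,(ex,ey),e1,e2,q.round(2).tolist(),q3.round(2).tolist(),q4.round(2).tolist())
    return best
def rob(seed):
    b=plan(seed)
    if b[0]<.1:
        v=[plan(seed,i)[0] for i in range(3)]; return (max([b[0]]+v),)+b
    return (9,)
q0=lastq()
if __name__=="__main__":
    t=time.time(); res=[]
    with Pool(4) as P:
        for x in P.imap_unordered(rob,range(30000),chunksize=10):
            if len(x)>1: res.append(x)
            if time.time()-t>110: P.terminate(); break
    res.sort(key=lambda x:x[0]); print(len(res))
    for x in res[:4]: print(x)
E
OMP_NUM_THREADS=1 timeout 200 python3 p7.py
```

```text
317
(np.float64(-0.08004134148647994), np.float64(-0.18794195316295637), 132, np.float64(65.13925164574948), [(12, [0.391, 0.294, -0.352], 0.0, [0.402, -0.249, 0.623]), (12, [0.186, 0.002, 0.068], -80.0, [0.54, -0.11, 0.59]), (12, [0.178, 0.14, 0.078], -110.0, [0.58, 0.08, 0.45]), (12, [0.474, -0.117, 0.204], 0)], (np.float64(0.6353588216730787), np.float64(-0.1499193307358693)), np.float64(0.0005642856608467936), np.float64(0.0005146847786389332), [1.61, 0.47, -1.07, 2.19, 1.44, 0.16, 1.71], [1.44, 0.84, -1.06, 2.06, 1.97, 0.43, 0.2], [1.65, 0.76, -1.3, 2.39, 2.12, 0.57, -0.04])
(np.float64(-0.03964653835703891), np.float64(-0.18810327555066741), 625, np.float64(21.5226631874213), [(12, [0.061, 0.397, -0.306], -40.0, [0.441, -0.381, 0.766]), (12, [0.237, -0.064, 0.251], -110.0, [0.541, -0.24, 0.46]), (10, [0.219, -0.081, 0.152], 0)], (np.float64(0.6161773930071048), np.float64(-0.1871133154917086)), np.float64(0.0002264272151287667), np.float64(0.0005295511962980023), [1.52, 0.42, -0.99, 2.2, 1.53, 0.16, 0.76], [1.39, 0.81, -1.03, 2.06, 1.98, 0.46, 0.1], [1.59, 0.72, -1.26, 2.4, 2.1
[... 382 characters left out ...]
np.float64(0.0005644843505490303), [1.48, 0.4, -0.95, 2.23, 1.91, 0.18, 0.22], [1.38, 0.81, -1.02, 2.09, 2.09, 0.5, -0.04], [1.56, 0.71, -1.24, 2.42, 2.2, 0.64, -0.28])
(np.float64(-0.010291500943412357), np.float64(-0.06872567283981115), 1407, np.float64(22.698989627276916), [(12, [0.462, 0.102, -0.111], -80.0, [0.567, 0.013, 0.487]), (12, [-0.343, -0.274, 0.044], -80.0, [0.54, -0.42, 0.57]), (12, [0.24, 0.171, 0.179], 0)], (np.float64(0.6226853693342944), np.float64(-0.09660139124010557)), np.float64(0.0014057320223068068), np.float64(0.0006563280076381732), [1.63, 0.48, -1.08, 2.15, 0.91, 0.16, 1.58], [1.36, 0.76, -0.9, 2.02, 1.84, 0.25, 0.34], [1.64, 0.71, -1.23, 2.36, 2.06, 0.42, 0.08])
```

Call:
carry_out(rows=[[[0.061,0.397,-0.306,-40],[0.061,0.397,-0.306,-40],[0.061,0.397,-0.306,-40],[0.061,0.397,-0.306,-40],[0.061,0.397,-0.306,-40],[0.061,0.397,-0.306,-40],[0.061,0.397,-0.306,-40],[0.061,0.397,-0.306,-40],[0.061,0.397,-0.306,-40],[0.061,0.397,-0.306,-40],[0.061,0.397,-0.306,-40],[0.061,0.397,-0.306,-40]]])

```text
clock: 15.05
position: [0.4445, -0.3795, 0.7596]
tool_rot: [2.511, 0.349, 1.564]
force: [1.8, 0.2, -0.6]
grip_width: 0.0501
finger_force: 0.0
```

```bash
python3 log.py; cat > p8.py <<'E'
import p4
from p4 import *
import sys
# waypoint chain "x,y,z,tw" args then pre
for lam in(.02,.1):
    p4.KW.update(lam=lam); q=lastq()
    for a in sys.argv[1:]:
        *w,tw=map(float,a.split(",")); p,M=fk(q); n=int(min(12,np.ceil(max(np.linalg.norm(np.array(w)-p)/.0417,abs(tw)/7.1))+3)); q,u=go(q,w,n,tw); print(n,u.tolist(),tw,*show(q))
    p,M=fk(q); pre=K-.12*M[:,2]; q,u=go(q,pre,12); print("pre",u.tolist(),*show(q)); q,_=go(q,pre,6); print(*show(q),horiz(fk(q)[1]),"exey",fk(q)[1][:2,2]@EX,fk(q)[1][:2,2]@EY)
E
python3 p8.py .541,-.24,.46,-110
```

```text
t 15.05 q [ 1.645  0.018 -0.951  1.173 -0.157  1.27   0.8  ] p [ 0.4445 -0.3795  0.7596]
tool axes x,y,z: [[0.006, 0.94, -0.342], [0.809, 0.196, 0.554], [0.588, -0.28, -0.759]] tilt 40.6
F [ 1.8  0.2 -0.6] w 0.0501 0.0
12 [0.234, -0.061, 0.246] -110.0 [ 0.541 -0.24   0.46 ] z [ 0.594 -0.272 -0.757] q [ 1.51 -0.   -1.22  1.92  0.18  0.52  1.78]
pre [0.219, -0.079, 0.153] [ 0.452 -0.388  0.241] z [ 0.594 -0.272 -0.757] q [ 1.53  0.42 -1.01  2.21  1.69  0.18  0.69]
[ 0.452 -0.388  0.241] z [ 0.594 -0.272 -0.757] q [ 1.53  0.42 -1.01  2.21  1.69  0.18  0.69] [np.float64(-152.63400202276785), np.float64(27.365997977232155)] exey 0.6216040384879089 -0.20209286245132385
12 [0.234, -0.061, 0.246] -110.0 [ 0.545 -0.239  0.458] z [ 0.569 -0.282 -0.773] q [ 1.43  0.03 -1.19  1.9   0.3   0.58  1.65]
pre [0.21, -0.084, 0.157] [ 0.456 -0.391  0.257] z [ 0.551 -0.26  -0.793] q [ 1.39  0.34 -0.84  2.15  0.81  0.16  1.49]
[ 0.456 -0.388  0.247] z [ 0.545 -0.252 -0.799] q [ 1.38  0.36 -0.83  2.15  0.88  0.16  1.42] [np.float64(-153.7598098754673), np.float64(26.24019012453269)] exey 0.5706370530297289 -0.18808865573275135
```

Call:
carry_out(rows=[[[0.234,-0.061,0.246,-110],[0.234,-0.061,0.246,-110],[0.234,-0.061,0.246,-110],[0.234,-0.061,0.246,-110],[0.234,-0.061,0.246,-110],[0.234,-0.061,0.246,-110],[0.234,-0.061,0.246,-110],[0.234,-0.061,0.246,-110],[0.234,-0.061,0.246,-110],[0.234,-0.061,0.246,-110],[0.234,-0.061,0.246,-110],[0.234,-0.061,0.246,-110]]])

```text
clock: 16.05
position: [0.5416, -0.2385, 0.4565]
tool_rot: [-2.767, 0.615, -2.982]
force: [-0.6, -0.6, -0.4]
grip_width: 0.0504
finger_force: 0.0
```

```bash
python3 log.py; python3 p8.py; echo; python3 p8.py .46,-.22,.36,0;echo;  python3 p8.py .46,-.15,.36,0; echo; python3 p8.py .54,-.1,.46,0
```

```text
t 16.05 q [ 1.509  0.004 -1.23   1.92   0.212  0.529  1.745] p [ 0.5416 -0.2385  0.4565]
tool axes x,y,z: [[-0.806, -0.13, -0.577], [0.061, 0.952, -0.299], [0.589, -0.276, -0.76]] tilt 40.5
F [-0.6 -0.6 -0.4] w 0.0504 0.0
pre [0.215, -0.082, 0.154] [ 0.454 -0.387  0.241] z [ 0.588 -0.276 -0.76 ] q [ 1.5   0.41 -0.98  2.21  1.66  0.18  0.7 ]
[ 0.454 -0.387  0.241] z [ 0.588 -0.276 -0.76 ] q [ 1.5   0.41 -0.98  2.21  1.66  0.18  0.7 ] [np.float64(-152.63472700614506), np.float64(27.365272993854944)] exey 0.6161135523723293 -0.2063919784964599
pre [0.215, -0.082, 0.154] [ 0.454 -0.394  0.259] z [ 0.566 -0.245 -0.787] q [ 1.47  0.36 -0.91  2.14  0.77  0.16  1.58]
[ 0.454 -0.389  0.247] z [ 0.559 -0.235 -0.795] q [ 1.45  0.38 -0.9   2.15  0.86  0.16  1.49] [np.float64(-154.27978153166654), np.float64(25.720218468333456)] exey 0.5822578440375508 -0.1697221522241092

7 [0.119, 0.042, 0.021] 0.0 [ 0.46 -0.22  0.36] z [ 0.589 -0.276 -0.76 ] q [ 1.44 -0.11 -1.06  2.24 -0.14  0.25  2.08]
pre [0.096, -0.124, 0.133] [ 0.454 -0.387  0.241] z [ 0.588 -0.276 -0.76 ] q [ 1.5   0.41 -0.98  2.2   1.66 
[... 1744 characters left out ...]
0.761] q [ 1.49  0.4  -0.96  2.2   1.64  0.17  0.71]
[ 0.453 -0.387  0.242] z [ 0.588 -0.275 -0.761] q [ 1.49  0.41 -0.97  2.2   1.65  0.17  0.71] [np.float64(-152.688792870536), np.float64(27.31120712946401)] exey 0.6157218987026793 -0.20551256323446015
7 [-0.018, 0.131, -0.041] 0.0 [ 0.54 -0.1   0.46] z [ 0.588 -0.276 -0.76 ] q [ 1.42 -0.21 -1.3   1.97  0.08  0.56  1.61]
pre [0.233, -0.213, 0.194] [ 0.451 -0.394  0.262] z [ 0.567 -0.241 -0.787] q [ 1.48  0.36 -0.91  2.14  0.66  0.16  1.69]
[ 0.453 -0.389  0.248] z [ 0.559 -0.229 -0.797] q [ 1.45  0.38 -0.89  2.15  0.76  0.16  1.59] [np.float64(-154.68293303952868), np.float64(25.317066960471323)] exey 0.5813625679104657 -0.1636151172420465
```

Call:
carry_out(rows=[[[0.215,-0.082,0.154,0],[0.215,-0.082,0.154,0],[0.215,-0.082,0.154,0],[0.215,-0.082,0.154,0],[0.215,-0.082,0.154,0],[0.215,-0.082,0.154,0],[0.215,-0.082,0.154,0],[0.215,-0.082,0.154,0],[0.215,-0.082,0.154,0],[0.215,-0.082,0.154,0],[0.215,-0.082,0.154,0],[0.215,-0.082,0.154,0]]])

```text
clock: 17.05
position: [0.4526, -0.3861, 0.239]
tool_rot: [-2.773, 0.618, -2.992]
force: [-0.5, -0.0, -0.0]
grip_width: 0.0498
finger_force: 0.0
```

```bash
python3 log.py; python3 - <<'E'
from p4 import *
q=lastq(); p,M=fk(q); print("twist",horiz(M))
g=K+.019*M[:,2]; print("tool delta to grasp",(M.T@(g-p)).round(4))
from workcell import bot; import cv2
f=bot.grab_frame("scene"); im=f["pixels"][90:300,150:350,::-1]
cv2.imwrite("pics/pre.png",cv2.convertScaleAbs(cv2.resize(im,None,fx=2.7,fy=2.7,interpolation=cv2.INTER_CUBIC),alpha=1.5,beta=20))
E
```

```text
t 17.05 q [ 1.511  0.417 -0.994  2.209  1.677  0.187  0.679] p [ 0.4526 -0.3861  0.239 ]
tool axes x,y,z: [[-0.806, -0.122, -0.579], [0.067, 0.954, -0.294], [0.588, -0.276, -0.76]] tilt 40.5
F [-0.5 -0.  -0. ] w 0.0498 0.0
twist [np.float64(-153.11451172518966), np.float64(26.885488274810342)]
tool delta to grasp [-0.0016 -0.0007  0.1387]
```

View pics/pre.png

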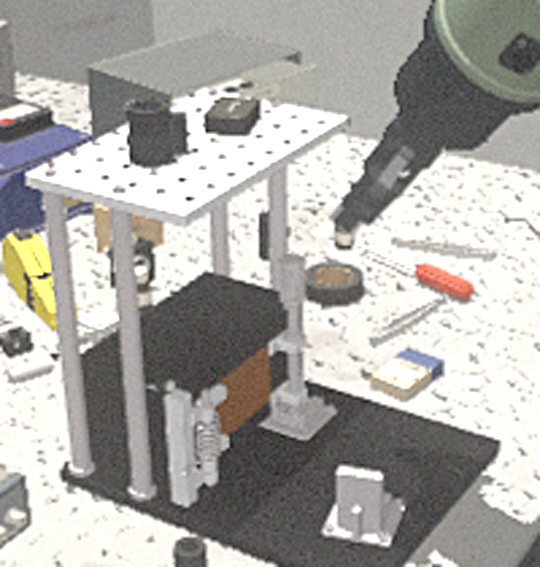

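The crop shows the tilted gripper short of the knob: fingertips at about (345,235), knob at about (293,280), and the deck edge clear. Next I twist to level the finger line and advance part of the way.

Call:
carry_out(rows=[[[0,0,0,7],[0,0,0,14],[0,0,0,21],[0,0.002,0.01,27],[0,0.002,0.04,27],[0,0.002,0.07,27],[0,0.002,0.09,27],[0,0.002,0.09,27],[0,0.002,0.09,27]]])

```text
clock: 17.85
position: [0.506, -0.4085, 0.1708]
tool_rot: [-3.141, 0.707, 2.703]
force: [-0.7, -0.8, 0.1]
grip_width: 0.0499
finger_force: 0.0
```

```bash
python3 log.py; python3 - <<'E'
from p4 import *
from h import proj
q=lastq(); p,M=fk(q); print("twist",horiz(M))
K=np.array([.5257,-.419,.146]); g=K+.019*M[:,2]; print("tool delta to grasp",(M.T@(g-p)).round(4))
from workcell import bot; import cv2
ims=[]
for n in("scene","top"):
    f=bot.grab_frame(n); uv=proj(f,K); tp=proj(f,p); x0,y0=(np.round(uv)-[60,65]).astype(int)
    im=cv2.resize(f["pixels"][y0:y0+130,x0:x0+120,::-1],None,fx=3.3,fy=3.3,interpolation=cv2.INTER_CUBIC); im=cv2.convertScaleAbs(im,alpha=1.6,beta=20)
    for u,c in((uv,(0,0,255)),(tp,(0,255,0))): cv2.circle(im,tuple(((u-[x0,y0])*3.3).astype(int)),3,c,1)
    print(n,uv,tp,[(a["position"],a["conf"]) for a in bot.spot_point(f,"bolt_knob")[:2]]); ims.append(im)
cv2.imwrite("pics/pre2.png",np.hstack(ims))
E
```

```text
t 17.85 q [ 1.47   0.726 -1.104  2.133  1.917  0.467  0.096] p [ 0.506  -0.4085  0.1708]
tool axes x,y,z: [[-0.689, 0.323, -0.649], [0.425, 0.905, -0.0], [0.588, -0.276, -0.761]] tilt 40.5
F [-0.7 -0.8  0.1] w 0.0499 0.0
twist [np.float64(-179.96687135926354), np.float64(0.033128640736464376)]
tool delta to grasp [-0.0005  0.0001  0.0527]
scene [255.6044711  193.14051448] [262.04581727 186.11567683] [([255.0, 191.6], 0.59)]
top [290.32815155 177.52520937] [287.02556322 184.53811468] [([292.5, 177.6], 0.66)]
```

View pics/pre2.png

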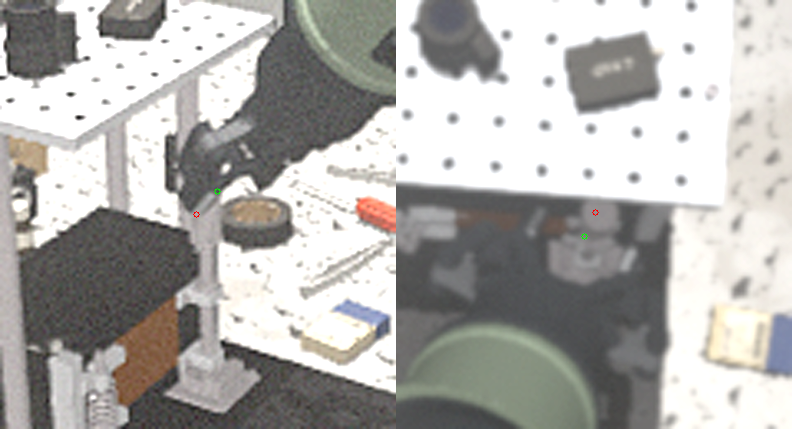

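The knob in the top view is about 1.7 px right of my estimate. I'll measure the rod column in the scene view before closing in.

```bash
python3 - <<'E'
from h import *
f=bot.grab_frame("scene"); g=f["pixels"].mean(2)
for r in(204,206,208,213,215,225): print(r,g[r,246:274].astype(int).tolist())
for K in([.5257,-.419],[.5237,-.4202],[.5237,-.4235],[.5250,-.4225]):
    print(K,[proj(f,np.array([*K,z])).round(1).tolist() for z in(.146,.12,.09,.06)])
for l in("bolt_knob","bolt"):
    for a in bot.regions_of(f,l)[:1]:
        m=a["region"]; ys=np.where(m.any(1))[0]; print(l,a["conf"],a["position"],[(int(y),np.where(m[y])[0][[0,-1]].tolist()) for y in ys[::4]])
t=bot.grab_frame("top"); gt=t["pixels"].mean(2)
for r in(174,177,180): print(r,gt[r,280:302].astype(int).tolist())
print([proj(t,np.array([.5237,-.4235,z])).round(1) for z in(.164,.146)])
E
```

```text
204 [41, 32, 34, 45, 35, 34, 43, 35, 51, 64, 81, 93, 100, 98, 82, 73, 135, 159, 148, 152, 157, 162, 149, 107, 112, 128, 143, 154]
206 [39, 37, 32, 37, 40, 38, 34, 33, 37, 37, 69, 98, 99, 101, 86, 75, 137, 162, 158, 158, 153, 152, 154, 155, 157, 155, 157, 156]
208 [40, 34, 43, 43, 29, 43, 34, 38, 36, 33, 58, 96, 101, 102, 77, 73, 138, 157, 143, 123, 156, 146, 131, 152, 156, 138, 57, 102]
213 [35, 33, 41, 37, 33, 28, 24, 62, 80, 94, 87, 95, 99, 97, 85, 91, 113, 144, 147, 142, 141, 143, 142, 139, 143, 140, 140, 145]
215 [38, 35, 37, 33, 43, 80, 107, 116, 106, 94, 93, 103, 98, 105, 100, 91, 94, 122, 144, 141, 141, 143, 140, 140, 141, 142, 139, 141]
225 [50, 54, 56, 49, 36, 30, 35, 26, 29, 33, 55, 96, 98, 102, 79, 71, 124, 153, 151, 153, 139, 93, 95, 120, 152, 148, 136, 146]
[0.5257, -0.419] [[255.6, 193.1], [255.8, 203.6], [256.0, 215.4], [256.2, 226.9]]
[0.5237, -0.4202] [[256.7, 193.1], [256.8, 203.5], [257.0, 215.3], [257.2, 226.8]]
[0.5237, -0.4235] [[257.3, 192.5], [257.5, 202.9], [257.7, 214.6], [257.9, 226.1]]
[0.525, -0.4225] [[256.6, 192.5], [256.8, 203.0], [257.0, 214.7], [257.2, 226.2]]
bolt_knob 0.73 [254.4, 207.1] [(188, [262, 262]), (192, [258, 263]), (196, [254, 263]), (200, [254, 263]), (204, [257, 260]), (208, [257, 260]), (212, [256, 261]), (216, [258, 260]), (225, [257, 260]), (229, [257, 261]), (233, [256, 261]), (241, [257, 260])]
bolt 0.83 [259.6, 200.3] [(189, [261, 262]), (193, [255, 263]), (197, [253, 263]), (201, [254, 263]), (205, [257, 260]), (209, [257, 260]), (213, [256, 261]), (225, [258, 259]), (229, [258, 260]), (233, [259, 259])]
174 [42, 43, 43, 41, 44, 48, 55, 68, 75, 77, 77, 77, 77, 76, 76, 74, 67, 62, 62, 65, 67, 73]
177 [41, 41, 41, 43, 44, 48, 62, 75, 77, 78, 77, 77, 77, 79, 78, 77, 71, 57, 44, 41, 40, 40]
180 [49, 57, 67, 73, 73, 68, 65, 70, 75, 78, 78, 78, 79, 79, 77, 77, 72, 64, 50, 41, 39, 41]
[array([293.2, 176.3]), array([292.6, 178.4])]
```

Call:
carry_out(rows=[[[0,-0.004,0.02,0],[0.001,-0.004,0.035,0],[0.002,-0.004,0.051,0],[0.002,-0.004,0.051,0],[0.002,-0.004,0.051,0]]])

```text
clock: 18.67
position: [0.5319, -0.4264, 0.1307]
tool_rot: [-3.14, 0.707, 2.703]
force: [0.4, 0.5, -0.9]
grip_width: 0.0502
finger_force: 0.0
```

Call:
carry_out(rows=[[[0,0,0,0],[0,0,0,0],[0,0,0,0],[0,0,0,0],[0,0,0,0],[0,0,0,0],[0,0,0,0],[0,0,0,0]]], grip=0.012, grip_force=45)

```text
clock: 19.33
position: [0.5326, -0.4258, 0.1321]
tool_rot: [-3.139, 0.709, 2.705]
force: [3.2, 5.4, 2.4]
grip_width: 0.0187
finger_force: 44.0
```

```bash
python3 log.py; python3 - <<'E'
from p4 import *
q=lastq(); p,M=fk(q); print("grasp pt",p-.019*M[:,2])
print("up in tool",M.T@[0,0,1])
E
```

```text
t 19.3333 q [ 1.418  0.845 -1.074  2.076  2.011  0.526  0.074] p [ 0.5326 -0.4258  0.1321]
tool axes x,y,z: [[-0.688, 0.321, -0.651], [0.424, 0.906, -0.002], [0.589, -0.278, -0.759]] tilt 40.6
F [3.2 5.4 2.4] w 0.0187 43.96402895450592
grasp pt [ 0.52096866 -0.42176858  0.14684939]
up in tool [-0.65116742 -0.00204435 -0.75893136]
```

Call:
carry_out(rows=[[[-0.003,0,-0.0035,0],[-0.006,0,-0.007,0],[-0.009,0,-0.0105,0],[-0.0105,0,-0.0125,0],[-0.0105,0,-0.0125,0],[-0.0105,0,-0.0125,0]]])

```text
clock: 19.83
position: [0.5322, -0.4257, 0.1483]
tool_rot: [-3.139, 0.709, 2.705]
force: [3.0, 4.1, -0.7]
grip_width: 0.0185
finger_force: 43.9
```

```bash
python3 log.py; python3 - <<'E'
from h import *
f=bot.grab_frame("scene")
for l in("bolt_tip","bolt_knob","keeper_slot"): print(l,[(np.round(a["position"],1).tolist(),round(a["conf"],2)) for a in bot.spot_point(f,l)[:2]])
t=bot.grab_frame("top")
for l in("keeper_slot","keeper"): print(l,[(np.round(a["position"],1).tolist(),round(a["conf"],2)) for a in bot.spot_point(t,l)[:2]])
im=f["pixels"][130:290,200:320,::-1]; im2=t["pixels"][150:280,200:320,::-1]
A=cv2.convertScaleAbs(cv2.resize(im,(420,560),interpolation=cv2.INTER_CUBIC),alpha=1.6,beta=20); B=cv2.convertScaleAbs(cv2.resize(im2,(370,400),interpolation=cv2.INTER_CUBIC),alpha=1.6,beta=20)
B=cv2.copyMakeBorder(B,0,160,0,0,cv2.BORDER_CONSTANT); cv2.imwrite("pics/lift.png",np.hstack([A,B]))
E
```

```text
t 19.8333 q [ 1.419  0.802 -1.069  2.071  1.954  0.495  0.105] p [ 0.5322 -0.4257  0.1483]
tool axes x,y,z: [[-0.688, 0.321, -0.651], [0.424, 0.906, -0.002], [0.589, -0.278, -0.759]] tilt 40.6
F [ 3.   4.1 -0.7] w 0.0185 43.946916460990906
bolt_tip [([256.1, 239.6], 0.76)]
bolt_knob [([221.6, 309.9], 0.75), ([253.6, 185.0], 0.73)]
keeper_slot [([286.4, 276.8], 0.59)]
keeper_slot []
keeper []
```

View pics/lift.png

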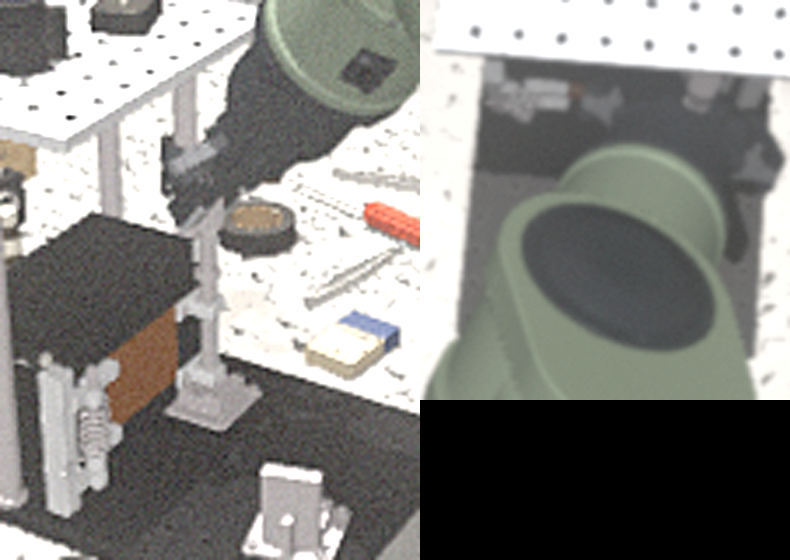

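The lift shows the fingers on the knob at about (205,200) in the crop, with the bolt raised 16 mm. Next I compute the opening arc.

```bash
cat > arc.py <<'E'
from p4 import *
import sys
from workcell import bot
H=np.array([.5355,-.2975])
def plane(cam,uv,z):
    f=cam; d=f["pose"][:3,:3]@np.linalg.inv(f["K"])@[*uv,1]; o=f["pose"][:3,3]; return (o+d*(z-o[2])/d[2])[:2]
def knob(a): return H+.125*np.array([np.sin(-.115-a),-np.cos(-.115-a)])
def ang(xy): v=np.array(xy)-H; return -.115-np.arctan2(v[0],-v[1])
if __name__=="__main__":
    q=lastq(); p,M=fk(q); G=p-.019*M[:,2]; off=G[:2]-knob(0); print("G",G,"off",off)
    a0,a1,z1,n=map(float,sys.argv[1:5]); n=int(n); z0=G[2]; rows=[]
    for i in range(1,n+1):
        a=a0+(a1-a0)*i/n; z=z0+(z1-z0)*min(1,i/4); t=np.r_[knob(a)+off*(1 if a0==0 else 0),z]
        rows.append([float(x) for x in (M.T@(t-G)).round(3)]+[0])
    print(rows); q=call(q,rows+[rows[-1]]*2,**KW); print(*show(q),fk(q)[0]-.019*M[:,2], t)
E
python3 arc.py 0 .62 .170 12; python3 - <<'E'
from arc import *
f=bot.grab_frame("scene"); t=bot.grab_frame("top")
for c,uv in((f,(284.7,276.7)),(f,(286.4,276.8)),(t,(244,241.9))):
    s=plane(c,uv,.018); print(s,ang(s),np.linalg.norm(s-H))
E
```

```text
G [ 0.52060389 -0.42159587  0.16309358] off [-5.52773317e-04  7.84790020e-05]
[[0.004, -0.002, -0.005, 0], [0.007, -0.003, -0.011, 0], [0.011, -0.005, -0.016, 0], [0.015, -0.006, -0.022, 0], [0.02, -0.006, -0.026, 0], [0.024, -0.006, -0.03, 0], [0.029, -0.006, -0.034, 0], [0.034, -0.006, -0.038, 0], [0.039, -0.005, -0.043, 0], [0.044, -0.004, -0.047, 0], [0.049, -0.003, -0.051, 0], [0.053, -0.001, -0.055, 0]]
[ 0.463 -0.396  0.156] z [ 0.589 -0.278 -0.759] q [ 1.56  0.75 -1.17  2.24  2.05  0.51  0.  ] [ 0.45133522 -0.39022546  0.17035625] [ 0.45112383 -0.39015037  0.17      ]
[ 0.41608164 -0.32415163] 1.2362161190230527 0.12235625542925917
[ 0.412733   -0.32526825] 1.2333527600653522 0.1258682280519636
[ 0.41033404 -0.31581614] 1.3104928380958605 0.126499003547932
```

Call:
carry_out(rows=[[[0.004,-0.002,-0.005,0],[0.007,-0.003,-0.011,0],[0.011,-0.005,-0.016,0],[0.015,-0.006,-0.022,0],[0.02,-0.006,-0.026,0],[0.024,-0.006,-0.03,0],[0.029,-0.006,-0.034,0],[0.034,-0.006,-0.038,0],[0.039,-0.005,-0.043,0],[0.044,-0.004,-0.047,0],[0.049,-0.003,-0.051,0],[0.053,-0.001,-0.055,0]]])

```text
clock: 21.28
position: [0.4634, -0.3935, 0.1556]
tool_rot: [-3.14, 0.709, 2.706]
force: [10.7, 5.2, -1.4]
grip_width: 0.0188
finger_force: 44.1
```

```bash
python3 log.py; python3 - <<'E'
from arc import *
q=lastq(); p,M=fk(q); G=p-.019*M[:,2]; print("a",ang(G[:2]),np.linalg.norm(G[:2]-H),G)
E
python3 arc.py .62 1.17 .170 11
```

```text
t 21.2833 q [ 1.565  0.754 -1.167  2.238  2.051  0.512  0.   ] p [ 0.4634 -0.3935  0.1556]
tool axes x,y,z: [[-0.688, 0.32, -0.651], [0.423, 0.906, -0.001], [0.59, -0.276, -0.759]] tilt 40.6
F [10.7  5.2 -1.4] w 0.0188 44.05954957008362
a 0.6241617682497053 0.12445554826754807 [ 0.4516582  -0.38947682  0.17051953]
G [ 0.4516582  -0.38947682  0.17051953] off [-0.06949847  0.03219753]
[[0.004, 0.001, -0.004, 0], [0.009, 0.004, -0.007, 0], [0.013, 0.006, -0.011, 0], [0.018, 0.009, -0.014, 0], [0.022, 0.012, -0.018, 0], [0.026, 0.016, -0.021, 0], [0.029, 0.019, -0.025, 0], [0.033, 0.023, -0.028, 0], [0.037, 0.027, -0.031, 0], [0.04, 0.032, -0.034, 0], [0.043, 0.036, -0.037, 0]]
[ 0.427 -0.338  0.156] z [ 0.59  -0.276 -0.759] q [ 1.61  0.74 -1.28  2.39  2.12  0.62 -0.14] [ 0.41546744 -0.33287093  0.1705377 ] [ 0.41557032 -0.3327402   0.17      ]
```

Call:
carry_out(rows=[[[0.004,0.001,-0.004,0],[0.009,0.004,-0.007,0],[0.013,0.006,-0.011,0],[0.018,0.009,-0.014,0],[0.022,0.012,-0.018,0],[0.026,0.016,-0.021,0],[0.029,0.019,-0.025,0],[0.033,0.023,-0.028,0],[0.037,0.027,-0.031,0],[0.04,0.032,-0.034,0],[0.043,0.036,-0.037,0],[0.043,0.036,-0.037,0]]])

```text
clock: 22.28
position: [0.4283, -0.3375, 0.1565]
tool_rot: [-3.138, 0.711, 2.707]
force: [19.4, 0.0, -1.1]
grip_width: 0.0188
finger_force: 44.3
```

```bash
python3 log.py; python3 - <<'E'
from arc import *
from h import proj
import cv2
q=lastq(); p,M=fk(q); G=p-.019*M[:,2]; a=ang(G[:2]); print("a",a,np.linalg.norm(G[:2]-H),G)
f=bot.grab_frame("scene")
for l in("bolt_tip","keeper_slot","bolt_knob"): print(l,[(np.round(x["position"],1).tolist(),round(x["conf"],2)) for x in bot.spot_point(f,l)[:2]])
for d in(0,.04,.08,.12,.16): print(d,(M.T@np.r_[knob(a+d)-knob(a),0]).round(4))
im=f["pixels"][190:310,220:340,::-1]; cv2.imwrite("pics/ov.png",cv2.convertScaleAbs(cv2.resize(im,None,fx=4.6,fy=4.6,interpolation=cv2.INTER_CUBIC),alpha=1.6,beta=20))
E
```

```text
t 22.2833 q [ 1.608  0.741 -1.28   2.39   2.117  0.623 -0.143] p [ 0.4283 -0.3375  0.1565]
tool axes x,y,z: [[-0.687, 0.319, -0.653], [0.423, 0.906, -0.003], [0.591, -0.278, -0.757]] tilt 40.8
F [19.4  0.  -1.1] w 0.0188 44.31215465068817
a 1.1611648365903318 0.1243489605682458 [ 0.41650933 -0.33360935  0.17132946]
bolt_tip [([281.9, 262.2], 0.6), ([226.0, 309.3], 0.49)]
keeper_slot [([284.6, 272.9], 0.68)]
bolt_knob [([283.3, 208.8], 0.76), ([224.7, 309.8], 0.3)]
0 [0. 0. 0.]
0.04 [ 0.0025  0.0038 -0.0021]
0.08 [ 0.0048  0.0077 -0.0042]
0.12 [ 0.007   0.0117 -0.0061]
0.16 [ 0.0091  0.0159 -0.0079]
```

View pics/ov.png

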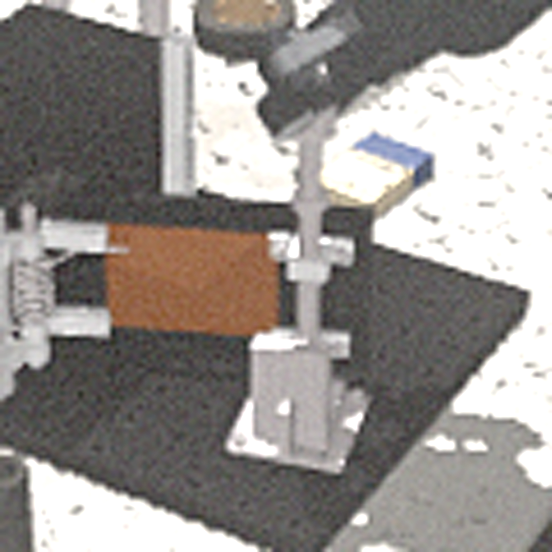

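The rod is at column ~312 in the crop, near the lug plate at x 252–335, and raised. I'll advance in small steps with a 2 mm radial relief until the lug is felt.

Call:
carry_out(rows=[[[0.0,0.0025,0.0,0],[0.001,0.0045,-0.001,0],[0.0022,0.0065,-0.002,0],[0.0034,0.0085,-0.003,0],[0.0034,0.0085,-0.003,0]]])

```text
clock: 22.9
position: [0.4267, -0.3294, 0.1559]
tool_rot: [-3.136, 0.71, 2.705]
force: [9.4, -4.2, -1.5]
grip_width: 0.0187
finger_force: 44.9
```

Call:
carry_out(rows=[[[0.0015,0.002,-0.001,0],[0.0025,0.004,-0.002,0],[0.0025,0.004,-0.002,0]]])

```text
clock: 23.15
position: [0.4256, -0.3245, 0.1558]
tool_rot: [-3.136, 0.71, 2.705]
force: [9.2, -3.5, -1.1]
grip_width: 0.0185
finger_force: 44.8
```

```bash
python3 log.py
```

```text
t 23.15 q [ 1.595  0.742 -1.302  2.416  2.116  0.661 -0.175] p [ 0.4256 -0.3245  0.1558]
tool axes x,y,z: [[-0.687, 0.321, -0.652], [0.426, 0.905, -0.004], [0.589, -0.281, -0.758]] tilt 40.7
F [ 9.2 -3.5 -1.1] w 0.0185 44.80207443237305
```

Call:
carry_out(rows=[[[0.0013,0.0025,-0.0011,0],[0.0013,0.0025,-0.0011,0]]])

```text
clock: 23.32
position: [0.4251, -0.3216, 0.1558]
tool_rot: [-3.136, 0.71, 2.704]
force: [10.0, -4.4, -1.5]
grip_width: 0.0186
finger_force: 44.8
```

Call:
carry_out(rows=[[[0.0013,0.0025,-0.0011,0],[0.0013,0.0025,-0.0011,0]]])

```text
clock: 23.48
position: [0.4247, -0.3186, 0.1558]
tool_rot: [-3.136, 0.71, 2.704]
force: [9.5, -5.1, -0.3]
grip_width: 0.0189
finger_force: 44.8
```

```bash
python3 log.py; python3 - <<'E'
from h import *
f=bot.grab_frame("scene")
im=f["pixels"][225:300,245:325,::-1]; cv2.imwrite("pics/ov2.png",cv2.convertScaleAbs(cv2.resize(im,None,fx=7,fy=7,interpolation=cv2.INTER_CUBIC),alpha=1.6,beta=10))
for l in("bolt_tip","keeper_slot"): print(l,[(np.round(x["position"],1).tolist(),round(x["conf"],2)) for x in bot.spot_point(f,l)[:2]])
for s in([.416,-.322],[.413,-.325],[.4135,-.3175],[.4125,-.313]): print(s,proj(f,np.array([*s,.018])).round(1),proj(f,np.array([*s,.042])).round(1))
E
```

```text
t 23.4833 q [ 1.592  0.746 -1.316  2.427  2.112  0.681 -0.184] p [ 0.4247 -0.3186  0.1558]
tool axes x,y,z: [[-0.687, 0.321, -0.652], [0.427, 0.904, -0.004], [0.588, -0.281, -0.758]] tilt 40.7
F [ 9.5 -5.1 -0.3] w 0.0189 44.79142606258392
bolt_tip [([280.8, 271.9], 0.55)]
keeper_slot [([287.2, 272.8], 0.87)]
[0.416, -0.322] [284.3 277.3] [284.5 267.8]
[0.413, -0.325] [286.2 276.8] [286.4 267.3]
[0.4135, -0.3175] [284.6 278.8] [284.8 269.2]
[0.4125, -0.313] [284.2 280.1] [284.4 270.6]
```

View pics/ov2.png

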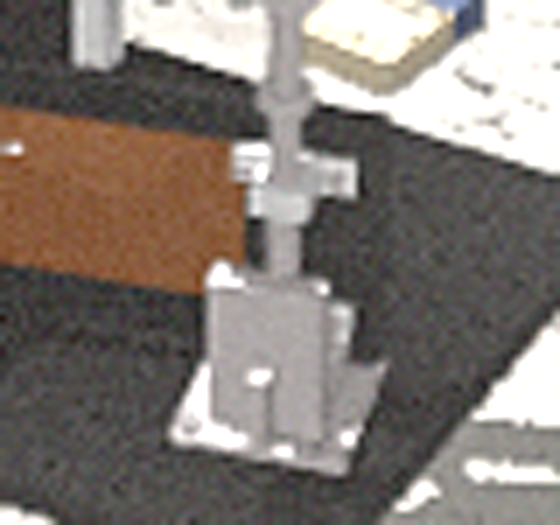

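Call:
carry_out(rows=[[[0.0013,0.0025,-0.0011,0],[0.0013,0.0025,-0.0011,0]]])

```text
clock: 23.8
position: [0.4242, -0.3159, 0.1561]
tool_rot: [-3.134, 0.711, 2.706]
force: [12.8, -4.6, -2.0]
grip_width: 0.0185
finger_force: 44.6
```

Call:
carry_out(rows=[[[0.0013,0.0025,-0.0011,0],[0.0013,0.0025,-0.0011,0]]])

```text
clock: 23.97
position: [0.4242, -0.3142, 0.156]
tool_rot: [-3.136, 0.708, 2.704]
force: [6.5, -5.2, -0.5]
grip_width: 0.0189
finger_force: 45.0
```

```bash
python3 log.py
```

```text
t 23.9667 q [ 1.65   0.89  -1.481  2.431  2.005  0.847 -0.033] p [ 0.4242 -0.3142  0.156 ]
tool axes x,y,z: [[-0.688, 0.322, -0.65], [0.427, 0.904, -0.005], [0.587, -0.281, -0.76]] tilt 40.6
F [ 6.5 -5.2 -0.5] w 0.0189 45.0273996591568
```

```bash
python3 - <<'E'
from arc import *
from h import proj
H2=np.array([.538,-.2965])
def ang2(s): v=s-H2; return -.115-np.arctan2(v[0],-v[1])
f=bot.grab_frame("scene")
for n,uv,z in(("lug bot L",(275,286.4),.016),("lug bot R",(291.4,289.3),.016),("lug top L",(274.8,265.5),.062),("lug top R",(291.2,267.2),.062),("foot L front",(269.5,287.3),.016),("foot R",(300,277.5),.016),("foot bot",(294,292),.016)):
    s=plane(f,uv,z); print(n,s.round(4),ang2(s).round(3),np.linalg.norm(s-H2).round(4))
q=lastq(); p,M=fk(q); G=p-.019*M[:,2]; print("G",G,ang2(G[:2]),np.linalg.norm(G[:2]-H2))
print("rod proj z .08:",proj(f,np.array([*G[:2],.08])),"knob", proj(f,G))
g=f["pixels"].mean(2); print(g[258,278:296].astype(int).tolist()); print(g[262,270:300].astype(int).tolist()); print(g[[245,250,254,256,258,260,262,264,266],285].astype(int))
for a in bot.regions_of(f,"keeper")[:1]:
    m=a["region"]; ys=np.where(m.any(1))[0]; print(a["conf"],[(int(y),np.where(m[y])[0][[0,-1]].tolist()) for y in ys[::3]])
print("tip now z.042",proj(f,np.array([*G[:2],.042])))
E
```

```text
lug bot L [ 0.4226 -0.2886] 1.524 0.1157
lug bot R [ 0.3889 -0.2934] 1.476 0.1492
lug top L [ 0.4261 -0.2954] 1.466 0.1119
lug top R [ 0.3941 -0.3033] 1.409 0.1441
foot L front [ 0.4316 -0.2814] 1.597 0.1075
foot R [ 0.3871 -0.337 ] 1.194 0.1563
foot bot [ 0.381  -0.2876] 1.513 0.1573
G [ 0.4125516  -0.31042082  0.17056431] 1.3452800084877474 0.12621842003419753
rod proj z .08: [284.05270339 255.63344797] knob [284.55043911 216.05391345]
[51, 47, 30, 25, 60, 96, 95, 90, 88, 68, 36, 36, 34, 27, 34, 34, 38, 35]
[48, 58, 58, 55, 46, 73, 117, 94, 60, 58, 39, 29, 60, 97, 100, 97, 88, 46, 27, 36, 27, 28, 38, 36, 43, 36, 40, 35, 32, 34]
[ 97  95 124 120  90  97  97  87  85]
0.81 [(263, [277, 281]), (266, [275, 291]), (269, [275, 291]), (272, [275, 291]), (275, [275, 293]), (278, [274, 295]), (281, [272, 298]), (284, [270, 297]), (287, [270, 296]), (290, [278, 294])]
tip now z.042 [283.85640397 271.24301544]
```

Call:
carry_out(rows=[[[0.0013,0.0025,-0.0011,0],[0.0013,0.0025,-0.0011,0],[0.0013,0.0025,-0.0011,0]]])

```text
clock: 24.32
position: [0.4244, -0.3135, 0.1557]
tool_rot: [-3.136, 0.706, 2.701]
force: [4.1, -11.9, -4.7]
grip_width: 0.0192
finger_force: 45.1
```

Call:
carry_out(rows=[[[0.0013,0.0025,-0.0011,0],[0.0013,0.0025,-0.0011,0],[0.0013,0.0025,-0.0011,0]]])

```text
clock: 24.57
position: [0.4244, -0.3132, 0.1558]
tool_rot: [-3.133, 0.703, 2.7]
force: [1.8, -20.0, -10.3]
grip_width: 0.0182
finger_force: 44.9
```

```bash
python3 log.py
```

```text
t 24.5667 q [ 1.646  0.898 -1.492  2.431  1.991  0.866 -0.028] p [ 0.4244 -0.3132  0.1558]
tool axes x,y,z: [[-0.689, 0.326, -0.647], [0.432, 0.902, -0.006], [0.581, -0.284, -0.763]] tilt 40.3
F [  1.8 -20.  -10.3] w 0.0182 44.90839183330536
```

Contact with the lug shows as the y force stepping from -5 to -20 N with no motion. I'll back off to the middle of the slot, then lower the bolt.

Call:
carry_out(rows=[[[-0.001,-0.002,0.001,0],[-0.002,-0.004,0.002,0],[-0.002,-0.004,0.002,0],[-0.002,-0.004,0.002,0]]])

```text
clock: 24.9
position: [0.4251, -0.3161, 0.1554]
tool_rot: [-3.136, 0.703, 2.702]
force: [-6.4, -7.2, -1.7]
grip_width: 0.0189
finger_force: 46.3
```

```bash
python3 log.py; python3 - <<'E'
from p4 import *
q=lastq(); p,M=fk(q); print("down in tool",(M.T@[0,0,-1]).round(3)); q2=call(q,[[*(M.T@[0,0,-.025]),0]]*5,**KW); print(fk(q2)[0]-p,*show(q2))
E
```

```text
t 24.9 q [ 1.652  0.9   -1.487  2.424  1.99   0.855 -0.014] p [ 0.4251 -0.3161  0.1554]
tool axes x,y,z: [[-0.691, 0.325, -0.646], [0.429, 0.903, -0.005], [0.582, -0.28, -0.763]] tilt 40.3
F [-6.4 -7.2 -1.7] w 0.0189 46.25314950942993
down in tool [0.646 0.005 0.763]
[ 0.00153232 -0.00148595 -0.02457703] [ 0.426 -0.319  0.131] z [ 0.581 -0.279 -0.765] q [ 1.63  0.99 -1.46  2.43  2.05  0.92 -0.02]
```

Call:
carry_out(rows=[[[0.0026,0.0,0.003,0],[0.0052,0.0,0.006,0],[0.0078,0.0,0.009,0],[0.0104,0.001,0.012,0],[0.0125,0.001,0.0148,0],[0.0142,0.001,0.0168,0],[0.0142,0.001,0.0168,0],[0.0142,0.001,0.0168,0]]])

```text
clock: 25.57
position: [0.4256, -0.3163, 0.1327]
tool_rot: [-3.136, 0.699, 2.701]
force: [-16.2, -8.4, -0.9]
grip_width: 0.0187
finger_force: 46.9
```

```bash
python3 log.py
```

```text
t 25.5667 q [ 1.634e+00  1.005e+00 -1.492e+00  2.433e+00  2.035e+00  9.490e-01
 -2.000e-03] p [ 0.4256 -0.3163  0.1327]
tool axes x,y,z: [[-0.692, 0.326, -0.644], [0.43, 0.903, -0.005], [0.58, -0.28, -0.765]] tilt 40.1
F [-16.2  -8.4  -0.9] w 0.0187 46.925538182258606
```

Call:
carry_out(rows=[[[0.001,-0.001,0.0,0],[0.0016,-0.002,0.0,0],[0.002,-0.0025,0.0005,0],[0.002,-0.0025,0.0005,0]]])

```text
clock: 25.9
position: [0.4252, -0.3182, 0.1323]
tool_rot: [-3.137, 0.702, 2.703]
force: [-4.1, -6.9, -1.6]
grip_width: 0.0187
finger_force: 46.2
```

```bash
python3 log.py
```

```text
t 25.9 q [ 1.641  1.012 -1.494  2.432  2.039  0.948  0.007] p [ 0.4252 -0.3182  0.1323]
tool axes x,y,z: [[-0.691, 0.325, -0.646], [0.428, 0.904, -0.004], [0.582, -0.279, -0.763]] tilt 40.2
F [-4.1 -6.9 -1.6] w 0.0187 46.225149035453796
```

Call:
carry_out(rows=[[[0,0,0,0],[0,0,0,0],[0,0,0,0],[0,0,0,0],[0,0,0,0],[0,0,0,0]]], grip=0.034, grip_force=20)

```text
clock: 26.4
position: [0.4263, -0.3165, 0.1324]
tool_rot: [-3.14, 0.703, 2.704]
force: [-0.1, 0.3, 0.3]
grip_width: 0.0342
finger_force: 0.0
```

```bash
python3 log.py; python3 - <<'E'
from h import *
f=bot.grab_frame("scene")
for l in("bolt_tip","bolt_knob","keeper_slot"): print(l,[(np.round(x["position"],1).tolist(),round(x["conf"],2)) for x in bot.spot_point(f,l)[:2]])
for K in([.4125,-.3135],[.4125,-.316]): print(proj(f,np.array([*K,.146])).round(1),proj(f,np.array([*K,.17])).round(1))
im=f["pixels"][180:300,230:330,::-1]; cv2.imwrite("pics/rel.png",cv2.convertScaleAbs(cv2.resize(im,None,fx=4.8,fy=4.8,interpolation=cv2.INTER_CUBIC),alpha=1.6,beta=10))
E
```

```text
t 26.4 q [ 1.639  1.013 -1.495  2.432  2.039  0.946  0.007] p [ 0.4263 -0.3165  0.1324]
tool axes x,y,z: [[-0.691, 0.324, -0.646], [0.425, 0.905, -0.001], [0.585, -0.275, -0.763]] tilt 40.3
F [-0.1  0.3  0.3] w 0.0342 0.0
bolt_tip [([233.8, 132.3], 0.22)]
bolt_knob [([282.7, 223.0], 0.49), ([285.9, 274.1], 0.43)]
keeper_slot [([284.4, 272.9], 0.82)]
[285.  226.4] [285.2 215.6]
[285.5 225.8] [285.7 215. ]
```

View pics/rel.png

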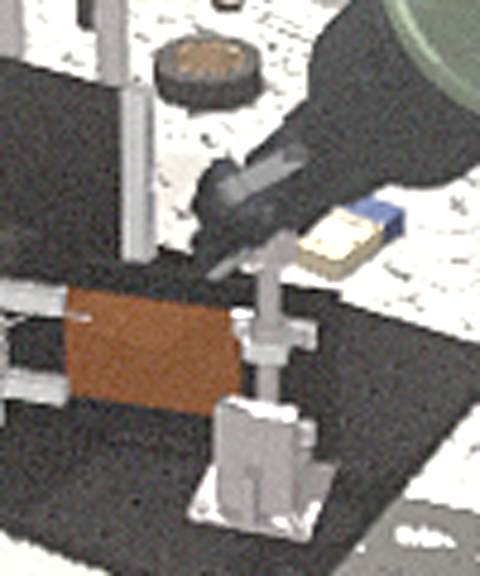

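Fingers are clear (force 0), the knob is low and the gate is standing open. I'll check the retreat direction against the joint limits.

```bash
python3 - <<'E'
from p4 import *
q0=lastq(); p,M=fk(q0)
for n,d in(("back",-M[:,2]*.1),("up",np.array([0,0,.12])),("upfwd",np.array([.03,0,.12]))):
    u=M.T@d; rows=[[*(u*min(1,i/8)),0] for i in range(1,11)]; print(n,u.round(3)); q=q0
    for i in range(2,11,4): q=call(q0,rows[:i],**KW); print(i,(fk(q)[0]-p-d*min(1,i/8)).round(4),*show(q)[1:])
E
```

```text
back [ 0.  -0.  -0.1]
2 [ 0.0055 -0.0049  0.001 ] z [ 0.579 -0.269 -0.77 ] q [ 1.68  0.91 -1.5   2.43  1.98  0.85  0.01]
6 [ 0.0128 -0.0128  0.0065] z [ 0.573 -0.26  -0.777] q [ 1.78  0.67 -1.5   2.43  1.85  0.6   0.04]
10 [ 0.0132 -0.0151  0.0105] z [ 0.57  -0.257 -0.781] q [ 1.86  0.52 -1.5   2.43  1.76  0.44  0.09]
up [-0.078 -0.    -0.092]
2 [ 0.0001  0.001  -0.0005] z [ 0.584 -0.275 -0.763] q [ 1.66  0.89 -1.5   2.42  1.97  0.84  0.  ]
6 [0.0007 0.0005 0.    ] z [ 0.586 -0.276 -0.762] q [ 1.74  0.63 -1.5   2.37  1.78  0.59  0.08]
10 [ 0.  0. -0.] z [ 0.585 -0.275 -0.763] q [ 1.8   0.5  -1.5   2.33  1.62  0.46  0.2 ]
upfwd [-0.098  0.013 -0.074]
2 [ 0.0002  0.0009 -0.0001] z [ 0.585 -0.275 -0.763] q [ 1.65  0.9  -1.5   2.4   1.96  0.85  0.01]
6 [0.0006 0.0005 0.0002] z [ 0.586 -0.276 -0.762] q [ 1.68  0.67 -1.5   2.33  1.76  0.65  0.1 ]
10 [ 0.  0. -0.] z [ 0.585 -0.275 -0.763] q [ 1.71  0.57 -1.5   2.28  1.61  0.56  0.2 ]
```

Call:
carry_out(rows=[[[0,0,0,0],[0,0,0,0],[0,0,0,0],[-0.01,0,-0.0115,0],[-0.02,0,-0.023,0],[-0.03,0,-0.035,0],[-0.04,0,-0.047,0],[-0.05,0,-0.059,0],[-0.06,0,-0.071,0],[-0.07,0,-0.082,0],[-0.078,0,-0.092,0],[-0.078,0,-0.092,0]]], grip=0.05)

```text
clock: 27.6
position: [0.4271, -0.3169, 0.2552]
tool_rot: [-3.136, 0.705, 2.706]
force: [0.1, -0.0, 0.1]
grip_width: 0.05
finger_force: 0.0
```

```bash
python3 log.py; python3 - <<'E'
from h import *
f=bot.grab_frame("scene")
for l in("bolt_tip","bolt_knob","keeper_slot"): print(l,[(np.round(x["position"],1).tolist(),round(x["conf"],2)) for x in bot.spot_point(f,l)[:2]])
im=f["pixels"][160:300,230:330,::-1]; cv2.imwrite("pics/end.png",cv2.convertScaleAbs(cv2.resize(im,None,fx=4.2,fy=4.2,interpolation=cv2.INTER_CUBIC),alpha=1.6,beta=10))
E
```

```text
t 27.6 q [ 1.798  0.478 -1.486  2.329  1.611  0.433  0.201] p [ 0.4271 -0.3169  0.2552]
tool axes x,y,z: [[-0.691, 0.321, -0.648], [0.425, 0.905, -0.004], [0.585, -0.279, -0.762]] tilt 40.4
F [ 0.1 -0.   0.1] w 0.05 0.0
bolt_tip []
bolt_knob [([208.5, 149.3], 0.71), ([283.4, 225.7], 0.58)]
keeper_slot [([283.6, 274.5], 0.79)]
```

View pics/end.png

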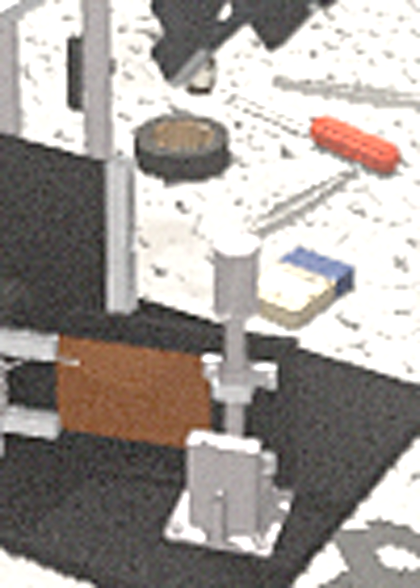

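The last picture shows the gate standing open by itself. The knob at crop (237,280), pixel (286,227), matches the bolt-down height of 146 mm, and the gripper is clear.

```bash
python3 -c "
from workcell import bot
print(bot.job_done())"
```

```text
the job is handed in; nothing more can be done
None
```

I handed the job in with the gate standing open by itself: the bolt is down in the open keeper, the gripper is clear and reads no contact force, and I saw no bystander disturbed; the hand-in returned no verdict.

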